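Right the angle plate and set it as end stop for the moulding

TASK

The slotted aluminium angle plate has been knocked over onto the wood-faced back of its short upright leg. Tip it up and ease it down onto its long base leg without letting it slam on the bench, then slide it over so that the wood facing sits flush against the free end of the clamped white moulding and covers the whole end, as a stop. Leave it standing there and do not disturb the other things on the bench.

Things in the scene. Friction and masses are not known exactly. Their poses are not given: they have to be found in the camera images.
- angle_plate: Loose aluminium L plate 0.6 to 0.85 kg; two legs 110 mm wide, 12 mm thick. Origin: middle of the outer heel edge. x along the heel; y from the heel up the back (dark wood facing) of the 90 mm upright leg; z along the sole of the 120 mm base leg; material at y, z > 0. Starts lying on the facing: z up (base leg stands up), y level towards the moulding. Righted: y up, z level, away from the moulding.
- plate_toe (a point): Middle of the free end of the base leg, 120 mm from the heel; at the start the top of the part that stands up. Each leg has two 9 mm slots along it, centred 37.5 mm either side of its middle; the middle 66 mm is plain.
- plate_crook (a point): Inner corner where the legs meet, mid-width (12 mm along y and z from the heel). The space between the legs is open but for a green diagonal strut, 8 mm thick, flush with each side, that joins the legs about 76 mm from the heel on each; 94 mm lies clear between the struts.
- plate_balance (a point): The plate's centre of mass: 23 mm along y and 42 mm along z from the heel. Tipped about its heel edge from lying, the plate passes its balance point after about 28 degrees and would then fall the other 62 by itself. Friction on the bench is 0.5 to 0.7.
- moulding: White picture moulding with a bare wood end, 340 long, 70 wide, 19 to 27 mm high, held fast by two toggle clamps (150 and 270 mm from the free end, 60 mm high, handles on the far side). Origin: middle of the free end's lower edge, on the bench. y along its length away from the free end, x across it, away from the robot, z up. The free end is square to y and faces the angle plate.
- glue_bottle: Bystander: standing white bottle with yellow band and red spout, 72 mm across, 200 mm tall. Origin at the centre of its underside.
- brush_jar: Bystander: glass jar with two brushes, 76 mm across, 95 mm tall (brushes to about 200 mm). Origin at the centre of its underside.
- try_square: Bystander: try square lying flat, dark wooden stock 115 mm, steel blade 140 mm, 18 mm high. Origin under the middle of the stock.
- pencil: Bystander: mechanical pencil, 140 mm, lying. Origin near its middle.
- sanding_block: Bystander: cork sanding block 65 x 110 x 28 mm. Origin at the centre of its underside.
- tape_measure: Bystander: yellow and black tape measure 70 x 36 x 66 mm, standing. Origin at the centre of its underside.
- offcut: Bystander: loose white offcut of moulding, 70 x 100 mm, 24 mm high. Origin at the centre of its underside.

How it is judged:
By the outcome, as a careful person would: the job done as asked, in the order asked, and still so for the second after the job is handed in, with the robot touching nothing.
It also fails if it takes over 64 s, if anything falls off the work surface, if the arm or the gripper's body presses on something with over 40 N, if the wrist force passes 120 N, or if a joint passes its speed limit or range.

ROBOT

A 6-joint arm with a two-finger parallel gripper is mounted at the origin on the work surface. World frame = base frame: x ahead of the robot, y to its left, z up, the work surface at z = 0. Lengths are in m, angles in degrees, forces in N, time in s.
With the tool pointing down it reaches from about 0.375 to 0.9 m from the base axis. Payload 3.1 kg.
Tool frame: the origin (TCP) lies at the very end of the fingers, on their centre line; the grasp point (between the pads) lies 19 mm behind it; z points along the fingers, x is the direction in which the jaws open and shut, and the axes are right-handed (so a half turn about z gives the same grasp; the last joint's range is limited). The gripper opens to 87 mm and grips with 3 to 60 N. Pads are 19 mm wide; open, the fingers measure 117 mm over their backs; the gripper's body (75 mm by 190 mm) begins 51 mm behind the grasp point.
Start: joints at [-83.394, 30.224, 82.088, -0, 67.689, -10.227], TCP at [0.181, -0.598, 0.223] pointing down, gripper open.
Joint ranges: [-176.69, 176.69], [-43.24, 126.21], [12.49, 139.97], [-82, 262], [0, 151.66], [-163.58, 163.58]. Speed limits (degrees/s): [159.86, 159.86, 180, 180, 180, 180].

INTERFACE

Orientations are given as a 3x3 rotation matrix whose columns are the frame's x, y, z axes.
In Python, from rig import read_state, capture, bot gives the robot as it stands.
- The arm moves only by the shell command python3 -m crank 'ROWS' [OPENING]. ROWS is JSON, a list of rows, each a list of 2 entries, a list of its own where there are three numbers: the shift along the tool's x, y, z in cm, then the turn, a rotation vector about the tool's x, y, z in rad. In form: [[[dx, dy, dz], [wx, wy, wz]], ...]. A call has 1 to 12 rows; each row shifts and turns the commanded pose from where the row before left it, along the tool's axes as they then stand; what a row does not reach is not made up. A row lasts 1/10 s, in which the tool goes at most 50 mm and 8.59 degrees, less where a joint would pass 70% of its speed; a pose out of reach is approached as far as the arm can. A call with a gripper value outside its range is refused whole. OPENING is the closure, from -1 (fully open) to 1 (shut), set as the call begins (- or left out, the last holds). The fingers move at their own pace and stop on an object; the grip force is fixed at half the most. Time passes only in rows, so rows that do not move let the fingers close. It gives the time, the measured TCP pose, the force and the opening at its end, in the units of the state.
- read_state(): the state, without advancing time (a new reading comes with each control period).
- capture(name): name is "scene" or "side" or "wrist"; returns a dict with "pixels" (400x640x3 uint8, red, green, blue), "camera_matrix" (3x3 intrinsics, pixels), "R" (3x3) and "t" (3): a world point X has camera coordinates R X + t. Camera axes: x right, y down, z forward; pixel columns grow to the right and rows downward; lengths in m; the calibration is good to about 2 mm. A picture is of the moment at which its call begins. There is no depth.
- bot.hand_in(): hands the job in, once; it reports no verdict.
The state is a dict: "time_s": time; "joint_positions": joint angles; "qvel": joint speeds; "tau": joint torques, N m; "position": TCP position; "tcp_rot": TCP orientation; "force": force on the tool from outside, world axes, zero at the start; "moment": the same for the moment, N m; "opening": opening from 0.0 (shut) to 1.0 (fully open).
Only numpy, scipy, OpenCV 4.12 (cv2) and the standard library are available. Lean on these libraries where they do the work, as an engineer would, in place of code of your own. Each camera call takes 0.05 s, during which the arm holds its last target.

## Working session

There is one attempt and no reset: what is moved stays moved. The work goes in short steps, Python scripts to look and compute and a shell command to move; the robot and the scene stay as the last step left them, time stands still between calls to the robot, and variables do not carry over. Pictures are saved under pics/ and viewed, and the job is handed in when it is done.

```bash
ls; mkdir -p pics; python3 - <<'E'
from rig import read_state, capture, bot
import cv2
s=read_state();print(s)
for n in ["scene","side","wrist"]:
    c=capture(n);cv2.imwrite(f"pics/{n}0.png",c["pixels"][:,:,::-1]);print(n,c["camera_matrix"],c["R"],c["t"])
E
```

```text
pics
{'time_s': 0.0, 'joint_positions': array([-8.33951444e+01,  3.02793510e+01,  8.21561198e+01, -2.44461490e-03,
        6.76874482e+01, -1.02240066e+01]), 'qvel': array([ 0.05285363,  0.00826928,  0.11192505, -0.01016922, -0.13408449,
       -0.06415358]), 'tau': array([ 2.25302065e-04, -4.40041888e+01, -1.76591921e+01,  6.31152629e-02,
        5.82246878e-02, -1.59925512e-04]), 'position': array([ 0.18091246, -0.59748743,  0.22156897]), 'tcp_rot': array([[ 2.89529245e-01, -9.57169125e-01, -2.85969808e-04],
       [-9.57166824e-01, -2.89529184e-01,  2.12656066e-03],
       [-2.11827481e-03, -3.41980688e-04, -9.99997698e-01]]), 'force': array([-0.04524819,  0.41500604, -0.53975675]), 'moment': array([0.03501801, 0.00798368, 0.02657262]), 'opening': 1.0019915524776033}
scene [[454.16565815   0.         321.25091682]
 [  0.         454.16565815 195.17215172]
 [  0.           0.           1.        ]] [[ 0.8000877   0.59974616 -0.01281428]
 [ 0.40840452 -0.5602273  -0.7206602 ]
 [-0.4393921   0.57135795 -0.69317002]] [-0.40629896 -0.21414575  1.49924837]
side [[429.73928476   0.         324.2488937 ]
 [  0.         429.73928476 202.7319083 ]
 [  0.           0.           1.        ]] [[-0.83935638 -0.54353534 -0.00708564]
 [-0.41386113  0.64744898 -0.63994436]
 [ 0.35241996 -0.53420891 -0.76838858]] [0.44385598 0.36152827 0.93920857]
wrist [[326.3246725    0.         321.70303651]
 [  0.         326.3246725  199.97471935]
 [  0.           0.           1.        ]] [[ 0.28903687 -0.95731745 -0.00098893]
 [-0.92792592 -0.28041658  0.24560137]
 [-0.2353958  -0.0700702  -0.96937041]] [-0.62336155 -0.02930265  0.38864498]
```

View pics/scene0.png

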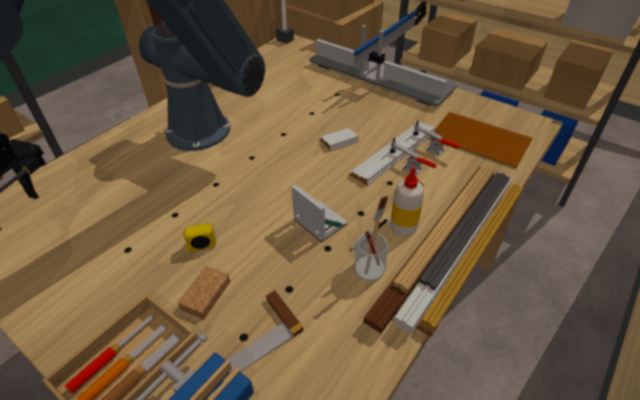

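View pics/side0.png

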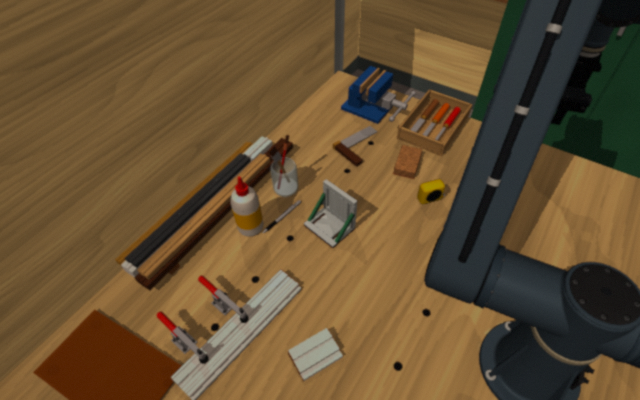

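View pics/wrist0.png

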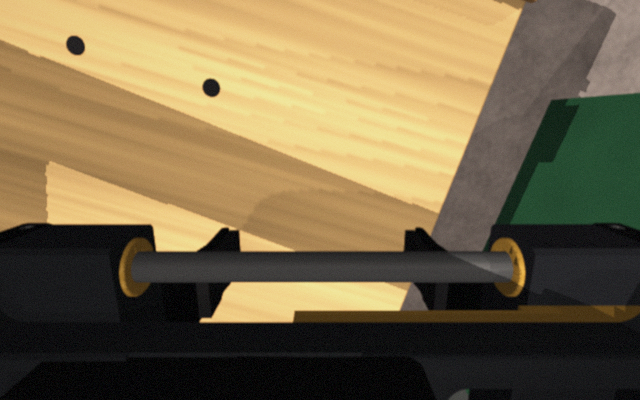

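```bash
python3 - <<'E'
import cv2
a=cv2.imread("pics/side0.png")[165:315,225:365];cv2.imwrite("pics/side0z.png",cv2.resize(a,None,fx=4,fy=4,interpolation=cv2.INTER_CUBIC)[:600,:800])
a=cv2.imread("pics/scene0.png")[115:245,280:450];cv2.imwrite("pics/scene0z.png",cv2.resize(a,None,fx=4,fy=4,interpolation=cv2.INTER_CUBIC))
E
```

```text
(no output)
```

View pics/side0z.png

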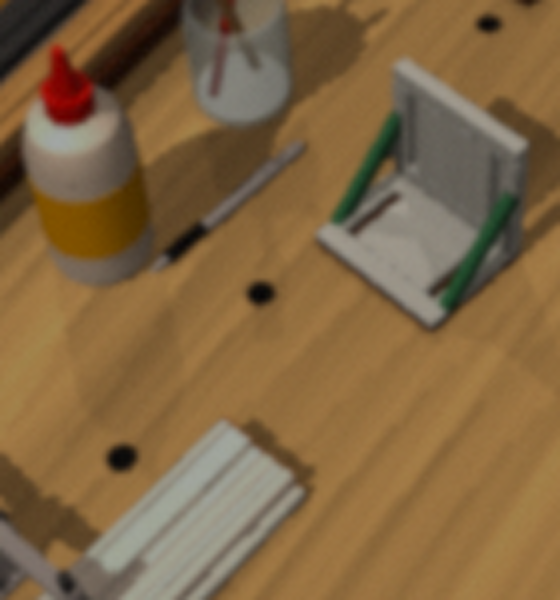

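View pics/scene0z.png

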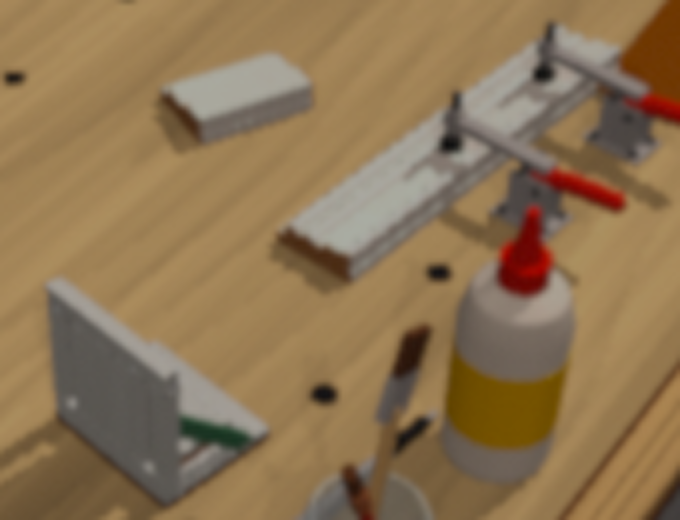

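```bash
cat > h.py <<'E'
from rig import read_state, capture, bot
import numpy as np, cv2, pickle
def cam(n):
    c=capture(n);return c
def ray(c,px):
    K,R,t=c["camera_matrix"],np.array(c["R"]),np.array(c["t"])
    d=R.T@np.linalg.inv(K)@np.array([px[0],px[1],1.]);return -R.T@t,d
def onz(c,px,z):
    o,d=ray(c,px);return o+d*(z-o[2])/d[2]
def tri(c1,p1,c2,p2):
    o1,d1=ray(c1,p1);o2,d2=ray(c2,p2)
    s=np.linalg.lstsq(np.c_[d1,-d2],o2-o1,rcond=None)[0]
    a,b=o1+s[0]*d1,o2+s[1]*d2;return (a+b)/2,np.linalg.norm(a-b)
def proj(c,X):
    p=c["camera_matrix"]@(np.array(c["R"])@np.array(X)+np.array(c["t"]));return p[:2]/p[2]
E
python3 - <<'E'
from h import *
np.set_printoptions(precision=4,suppress=True)
sc=cam("scene");sd=cam("side")
S=lambda p:(p[0]/4+280-.375,p[1]/4+115-.375)
D=lambda p:(p[0]/4+225-.375,p[1]/4+165-.375)
print("heel",onz(sc,S((58,418)),0),onz(sc,S((168,503)),0))
print("toe outer",onz(sc,S((50,283)),.12),onz(sc,S((175,382)),.12))
print("toe side inner",onz(sd,D((400,60)),.12),onz(sd,D((525,148)),.12))
print("leg end bottom side",onz(sd,D((322,245)),0),onz(sd,D((435,328)),0))
print("leg end top side",onz(sd,D((320,233)),.012),onz(sd,D((435,316)),.012))
print("mould end scene bottom",onz(sc,S((282,250)),0),onz(sc,S((351,282)),0))
print("mould tri near", tri(sc,S((281,232)),sd,D((305,487))),tri(sc,S((350,263)),sd,D((228,420))))
print("mould side edge far", onz(sd,D((228,420)),.024))
print("bottle",onz(sc,S((490,475)),0),onz(sd,D((90,283)),0))
print("jar side",onz(sd,D((240,125)),0))
print("pencil side",onz(sd,D((155,268)),0.004),onz(sd,D((303,145)),0.004))
print("offcut",[onz(sc,S(p),.024) for p in ((163,95),(203,120),(312,88))])
E
```

```text
heel [ 0.5105 -0.1235  0.    ] [ 0.6135 -0.1394  0.    ]
toe outer [ 0.5106 -0.1212  0.12  ] [ 0.6239 -0.1441  0.12  ]
toe side inner [ 0.6172 -0.1399  0.12  ] [ 0.5091 -0.1187  0.12  ]
leg end bottom side [ 0.629  -0.0572  0.    ] [ 0.5264 -0.041   0.    ]
leg end top side [ 0.6305 -0.0578  0.012 ] [ 0.5272 -0.0422  0.012 ]
mould end scene bottom [ 0.5361  0.1024 -0.    ] [0.5953 0.1029 0.    ]
mould tri near (array([0.5291, 0.1082, 0.0096]), np.float64(0.002958659103318676)) (array([0.5934, 0.0998, 0.0194]), np.float64(0.0028771159014205445))
mould side edge far [0.5902 0.101  0.024 ]
bottle [0.7658 0.0013 0.    ] [0.744  0.0547 0.    ]
jar side [ 0.742  -0.1152  0.    ]
pencil side [0.7123 0.0229 0.004 ] [ 0.6899 -0.1217  0.004 ]
offcut [array([0.3731, 0.1756, 0.024 ]), array([0.4172, 0.1682, 0.024 ]), array([0.4623, 0.2513, 0.024 ])]
```

```bash
python3 - <<'E'
from h import *
np.set_printoptions(precision=4,suppress=True)
sd=cam("side");sc=cam("scene")
H=np.array([.564,-.134,0]);a=np.radians(-10);X=np.array([np.cos(a),np.sin(a),0]);Y=np.array([-np.sin(a),np.cos(a),0])
for n,c,roi in (("side",sd,(300,180,365,260)),("scene",sc,(310,205,350,235))):
    hsv=cv2.cvtColor(c["pixels"],cv2.COLOR_RGB2HSV)
    m=cv2.inRange(hsv,(40,70,20),(95,255,255));x0,y0,x1,y1=roi
    M=np.zeros_like(m);M[y0:y1,x0:x1]=m[y0:y1,x0:x1]
    for ct in cv2.findContours(M,cv2.RETR_EXTERNAL,cv2.CHAIN_APPROX_NONE)[0]:
        if cv2.contourArea(ct)<15: continue
        r=cv2.minAreaRect(ct);b=cv2.boxPoints(r);print(n,r)
        for xs in (-51,51):
            for p in [r[0]]+[(b[i]+b[(i+1)%4])/2 for i in range(4)]:
                o,d=ray(c,p);P0=H+X*xs/1000;P=o+d*((P0-o)@X)/(d@X);print(xs,np.array(p),P,"y,z mm",(P-H)@Y*1000,P[2]*1000)
# projected
for nm,q in dict(heelL=(-55,0,0),heelR=(55,0,0),toeoL=(-55,0,120),toeoR=(55,0,120),toeiL=(-55,12,120),toeiR=(55,12,120),endL=(-55,90,0),endR=(55,90,0)).items():
    P=H+X*q[0]/1e3+Y*q[1]/1e3+np.array([0,0,q[2]/1e3]);a,b=proj(sc,P),proj(sd,P)
    print(nm,"scZ",(a-(280,115)+.375)*4,"sdZ",(b-(225,165)+.375)*4)
E
```

```text
side ((343.92645263671875, 227.4558563232422), (4.458962917327881, 31.384241104125977), 30.963754653930664)
-51 [343.9265 227.4559] [ 0.521  -0.0842  0.0406] y,z mm 41.560696609288506 40.619760844391564
-51 [342.0147 226.3088] [ 0.5224 -0.0762  0.0537] y,z mm 49.68995058102366 53.735184914505126
-51 [352. 214.] [ 0.5156 -0.1147  0.0692] y,z mm 10.627609016437887 69.19582368451971
-51 [345.8382 228.6029] [ 0.5195 -0.0924  0.0272] y,z mm 33.2282697419871 27.17654547950876
-51 [335.8529 240.9117] [ 0.5264 -0.0533  0.0117] y,z mm 72.91177461903608 11.65755742311525
51 [343.9265 227.4559] [ 0.5996 -0.2256 -0.1777] y,z mm -84.055771215183 -177.67814152936845
51 [342.0147 226.3088] [ 0.6014 -0.2157 -0.1614] y,z mm -73.98825169324685 -161.4355947565116
51 [352. 214.] [ 0.593  -0.2634 -0.1423] y,z mm -122.36426351934354 -142.28866157175602
51 [345.8382 228.6029] [ 0.5978 -0.2358 -0.1943] y,z mm -94.37490633426404 -194.3266351788615
51 [335.8529 240.9117] [ 0.6064 -0.1874 -0.2135] y,z mm -45.22962665206686 -213.54582992436488
side ((316.6999816894531, 206.9000244140625), (3.5970070362091064, 3
[... 1720 characters left out ...]
33.2941 221.1765] [ 0.6217 -0.1006  0.0429] y,z mm 42.890504569708995 42.88850287802515
51 [340.1176 224.4706] [ 0.626  -0.0762  0.0119] y,z mm 67.710896086396 11.861109347814258
51 [332.5412 224.5647] [ 0.6212 -0.1031  0.0323] y,z mm 40.324413121542435 32.2612884836061
heelL scZ [ 56.3327 418.4335] sdZ [519.677  253.8692]
heelR scZ [169.981  510.4755] sdZ [402.7041 170.1952]
toeoL scZ [ 45.6653 285.4227] sdZ [528.5614 141.6707]
toeoR scZ [167.6239 377.3454] sdZ [401.7637  55.9933]
toeiL scZ [ 60.4063 276.3111] sdZ [516.3119 152.3457]
toeiR scZ [182.5059 367.2325] sdZ [389.4131  65.7929]
endL scZ [155.7853 352.0634] sdZ [431.9752 334.1199]
endR scZ [270.1435 437.4528] sdZ [314.456  244.2512]
```

```bash
cat >> h.py <<'E'
from scipy.spatial.transform import Rotation as Ro
np.set_printoptions(precision=4,suppress=True)
def sim(p,R,rows):
    for d,w in rows:
        p=p+R@np.array(d)/100; R=R@Ro.from_rotvec(w).as_matrix()
    return p,R
def twist(p,R,p2,R2,n):
    """constant per-row shift (cm) and turn (rad) taking (p,R) to (p2,R2) in n rows"""
    w=Ro.from_matrix(R.T@R2).as_rotvec()/n
    A=sum(R@Ro.from_rotvec(w*i).as_matrix() for i in range(n))
    return np.linalg.solve(A,(p2-p)*100),w
def now():
    s=read_state();return np.array(s["position"]),np.array(s["tcp_rot"]),s
H0=np.array([.564,-.134,0]);YAW=-10
def plate(phi,H=H0,yaw=YAW):
    """plate frame tipped by phi deg from lying: columns X,Y,Z"""
    B=Ro.from_euler('z',yaw,degrees=True).as_matrix()  # lying: X,Y,Z = world rotated
    return B@Ro.from_euler('x',phi,degrees=True).as_matrix(),H
def grasp(phi,back=0,H=H0,yaw=YAW,lift=0,s=41):
    B,H=plate(phi,H,yaw)
    d=-(B[:,1]+B[:,2])/2**.5
    P=H+B@np.array([-.051,s/1e3,s/1e3])+d*(.019-back)+np.array([0,0,lift])
    return P,np.c_[B[:,0],np.cross(d,B[:,0]),d]
E
python3 - <<'E'
from h import *
p,R,s=now()
pd,Rd=grasp(0,.14);print(pd,Rd)
# hover: tool down at az, z .3
B,_=plate(0);Rh=np.c_[B[:,0],-B[:,1],-B[:,2]]
ph=np.array([.53,-.03,.30])
print(twist(p,R,ph,Rh,18)); print(twist(ph,Rh,pd,Rd,10))
E
```

```text
[ 0.5358 -0.0005  0.1266] [[ 0.9848 -0.1228 -0.1228]
 [-0.1736 -0.6964 -0.6964]
 [ 0.      0.7071 -0.7071]]
(array([-0.7953, -3.8158, -0.4311]), array([-0.    ,  0.    , -0.0612]))
(array([ 0.0054, -0.905 ,  1.5627]), array([-0.0785,  0.    , -0.    ]))
```

```bash
python3 -m crank '[[[-0.8,-3.8,-0.43],[0,0,-0.061]],[[-0.8,-3.8,-0.43],[0,0,-0.061]],[[-0.8,-3.8,-0.43],[0,0,-0.061]],[[-0.8,-3.8,-0.43],[0,0,-0.061]],[[-0.8,-3.8,-0.43],[0,0,-0.061]],[[-0.8,-3.8,-0.43],[0,0,-0.061]],[[-0.8,-3.8,-0.43],[0,0,-0.061]],[[-0.8,-3.8,-0.43],[0,0,-0.061]],[[-0.8,-3.8,-0.43],[0,0,-0.061]]]' -1
python3 -m crank '[[[-0.8,-3.8,-0.43],[0,0,-0.061]],[[-0.8,-3.8,-0.43],[0,0,-0.061]],[[-0.8,-3.8,-0.43],[0,0,-0.061]],[[-0.8,-3.8,-0.43],[0,0,-0.061]],[[-0.8,-3.8,-0.43],[0,0,-0.061]],[[-0.8,-3.8,-0.43],[0,0,-0.061]],[[-0.8,-3.8,-0.43],[0,0,-0.061]],[[-0.8,-3.8,-0.43],[0,0,-0.061]],[[-0.8,-3.8,-0.43],[0,0,-0.061]],[[0,0,0],[0,0,0]],[[0,0,0],[0,0,0]]]'
python3 - <<'E'
from h import *
p,R,s=now();print(p,R,s["joint_positions"],s["force"])
pd,Rd=grasp(0,.14)
print(twist(p,R,pd,Rd,10))
c=cam("wrist");cv2.imwrite("pics/wrist1.png",c["pixels"][:,:,::-1])
E
```

```text
time_s: 1.25
position: [0.4357, -0.3629, 0.2615]
tcp_rot: [[0.748, -0.663, 0.0], [-0.663, -0.748, -0.0], [0.001, -0.0, -1.0]]
force: [0.2, 0.4, 0.9]
opening: 0.999
time_s: 2.35
position: [0.5289, -0.0314, 0.3002]
tcp_rot: [[0.984, -0.176, 0.0], [-0.176, -0.984, -0.001], [0.001, 0.001, -1.0]]
force: [-0.9, 0.2, -0.6]
opening: 0.997
[ 0.5289 -0.0314  0.3002] [[ 0.9844 -0.1762  0.0005]
 [-0.1762 -0.9844 -0.0008]
 [ 0.0006  0.0007 -1.    ]] [-15.4673  17.8132  89.9881  -0.0386  72.1615  -5.3063] [-0.9188  0.2248 -0.5724]
(array([ 0.012 , -0.9212,  1.5583]), array([-0.0785,  0.    , -0.0003]))
```

View pics/wrist1.png

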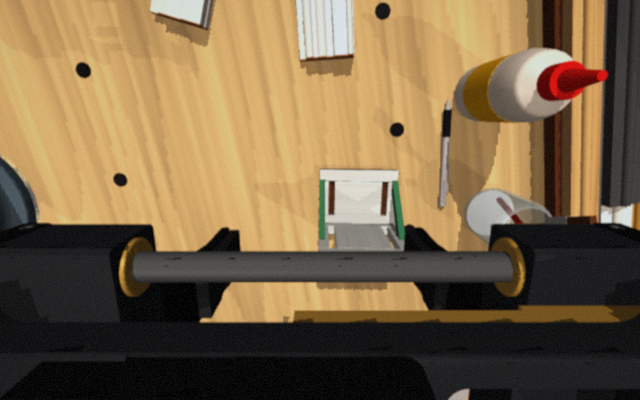

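```bash
python3 - <<'E'
from h import *
c=cam("wrist");pickle.dump(c,open("w1.pkl","wb"))
a=c["pixels"][:,:,::-1]
cv2.imwrite("pics/w1a.png",cv2.resize(a[0:100,270:400],None,fx=6,fy=6,interpolation=cv2.INTER_CUBIC))
cv2.imwrite("pics/w1b.png",cv2.resize(a[155:255,300:420],None,fx=6,fy=6,interpolation=cv2.INTER_CUBIC))
E
```

```text
(no output)
```

View pics/w1a.png

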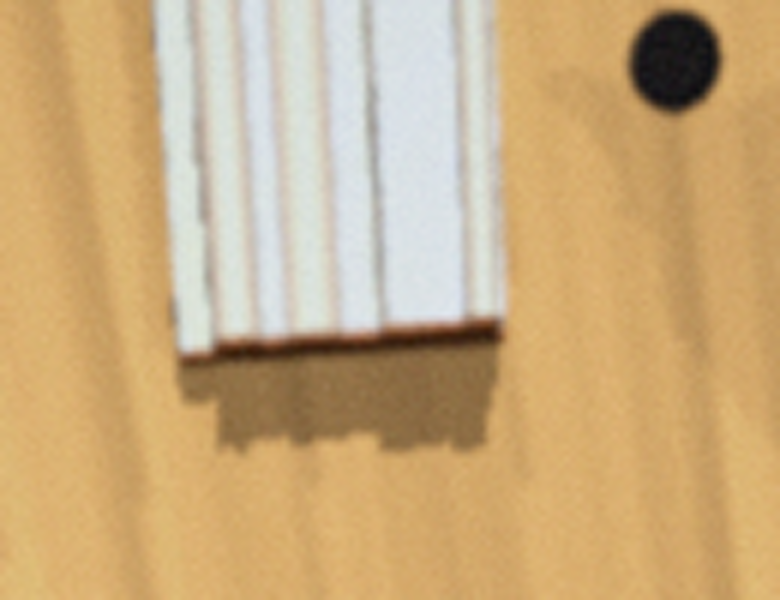

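View pics/w1b.png

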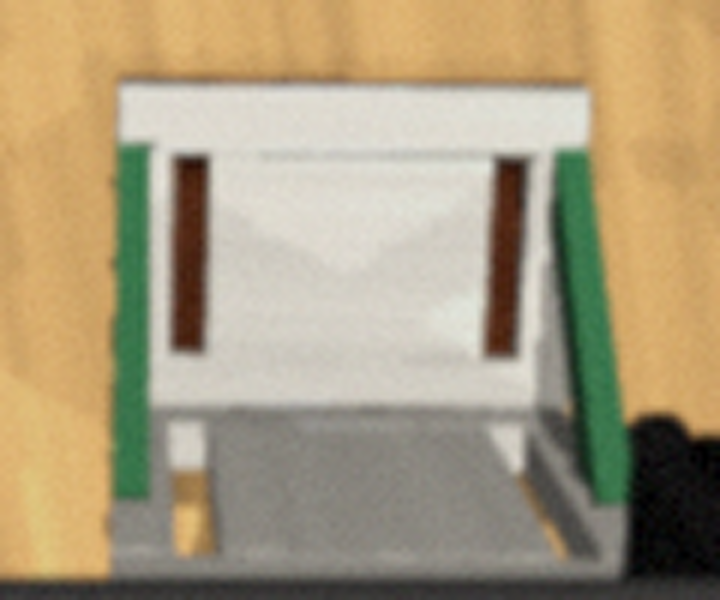

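```bash
python3 - <<'E'
from h import *
c=pickle.load(open("w1.pkl","rb"))
A=lambda p:(p[0]/6+270-.42,p[1]/6-.42)
B=lambda p:(p[0]/6+300-.42,p[1]/6+155-.42)
def yaw(a,b):return np.degrees(np.arctan2(b[1]-a[1],b[0]-a[0]))
for z in (0,):
    a,b=onz(c,A((182,358)),z),onz(c,A((500,338)),z);print("mould bottom",a,b,yaw(a,b),np.linalg.norm(b-a))
a,b=onz(c,A((180,352)),.02),onz(c,A((498,318)),.024);print("mould top",a,b,yaw(a,b),np.linalg.norm(b-a))
# moulding edges
for e in (((152,0),(178,340)),((497,0),(506,320))):
    a,b=[onz(c,A(p),.018) for p in e];print("edge",a,b,yaw(b,a))
a,b=onz(c,B((118,82)),.012),onz(c,B((592,88)),.012);print("plate end",a,b,yaw(a,b),np.linalg.norm(b-a))
a,b=onz(c,B((150,408)),.012),onz(c,B((545,408)),.012);print("crook",a,b,yaw(a,b),np.linalg.norm(b-a))
for p in [(132,150),(132,495)]: print("near strut ends",[onz(c,B(p),z) for z in (.012,.07)])
for q in [(-51,90,12),(-55,90,12),(55,90,12),(-55,12,12),(55,12,12)]:
    P=plate(0)[0]@np.array(q)/1e3+H0;print(q,P,(proj(c,P)-(300,155)+.42)*6)
E
```

```text
mould bottom [0.5255 0.1114 0.    ] [0.5947 0.103  0.    ] -6.929728900105566 0.06972396669391666
mould top [0.5259 0.1093 0.02  ] [0.592  0.1033 0.024 ] -5.18478471141963 0.06651030898112407
edge [0.5332 0.1755 0.018 ] [0.5259 0.112  0.018 ] 83.4653809111346
edge [0.6018 0.1631 0.018 ] [0.5943 0.1036 0.018 ] 82.85915102825315
plate end [ 0.5249 -0.0333  0.012 ] [ 0.6326 -0.0543  0.012 ] -11.011083954488958 0.10970801231344605
crook [ 0.5182 -0.1126  0.012 ] [ 0.612  -0.1296  0.012 ] -10.285029376796485 0.0952987515039743
near strut ends [array([ 0.5252, -0.0496,  0.012 ]), array([ 0.5272, -0.0388,  0.07  ])]
near strut ends [array([ 0.5099, -0.1338,  0.012 ]), array([ 0.5139, -0.1121,  0.07  ])]
(-51, 90, 12) [ 0.5294 -0.0365  0.012 ] [139.7235  92.0956]
(-55, 90, 12) [ 0.5255 -0.0358  0.012 ] [122.4479  92.1796]
(55, 90, 12) [ 0.6338 -0.0549  0.012 ] [597.6144  89.8697]
(-55, 12, 12) [ 0.5119 -0.1126  0.012 ] [124.4297 412.63  ]
(55, 12, 12) [ 0.6202 -0.1317  0.012 ] [580.206  410.4727]
```

```bash
sed -i 's/H0=np.array(\[.564,-.134,0\]);YAW=-10/H0=np.array([.5635,-.1335,0]);YAW=-10.4/' h.py
python3 -m crank '[[[0,-0.92,1.56],[-0.0785,0,0]],[[0,-0.92,1.56],[-0.0785,0,0]],[[0,-0.92,1.56],[-0.0785,0,0]],[[0,-0.92,1.56],[-0.0785,0,0]],[[0,-0.92,1.56],[-0.0785,0,0]],[[0,-0.92,1.56],[-0.0785,0,0]],[[0,-0.92,1.56],[-0.0785,0,0]],[[0,-0.92,1.56],[-0.0785,0,0]],[[0,-0.92,1.56],[-0.0785,0,0]],[[0,-0.92,1.56],[-0.0785,0,0]],[[0,0,0],[0,0,0]]]'
python3 - <<'E'
from h import *
p,R,s=now();print(p,R,s["joint_positions"],s["force"])
pd,Rd=grasp(0,.14);print(pd)
pd,Rd=grasp(0,.0)
print(pd,twist(p,R,pd,Rd,10))
c=cam("wrist");cv2.imwrite("pics/wrist2.png",c["pixels"][:,:,::-1])
E
```

```text
time_s: 3.55
position: [0.5328, -0.0015, 0.122]
tcp_rot: [[0.984, -0.121, -0.132], [-0.179, -0.696, -0.696], [-0.008, 0.708, -0.706]]
force: [-1.0, 0.1, -0.8]
opening: 0.999
[ 0.5328 -0.0015  0.122 ] [[ 0.9838 -0.1208 -0.1323]
 [-0.179  -0.6957 -0.6957]
 [-0.008   0.7081 -0.7061]] [  9.7378  43.9676  91.6505 -44.6638  70.6625  45.3821] [-1.0281  0.1206 -0.7714]
[0.5362 0.0002 0.1266]
[ 0.5183 -0.0972  0.0276] (array([0.0334, 0.0153, 1.3514]), array([0.0001, 0.0005, 0.0007]))
```

View pics/wrist2.png

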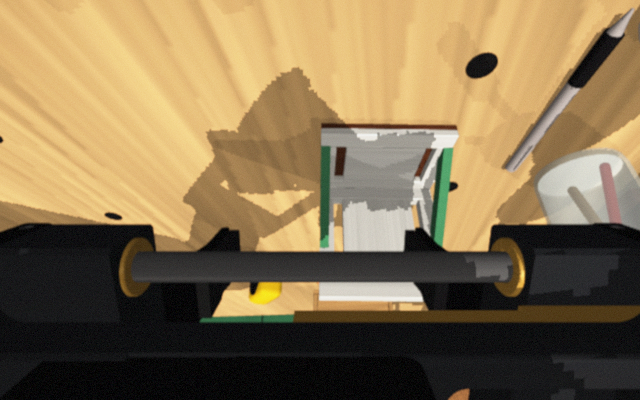

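```bash

python3 -m crank '[[[0.03,0.02,1.6],[0,0,0]],[[0.03,0.02,1.6],[0,0,0]],[[0.03,0.02,1.6],[0,0,0]],[[0.03,0.02,1.6],[0,0,0]],[[0.03,0.02,1.6],[0,0,0.007]],[[0.03,0.02,1.5],[0,0,0]],[[0.03,0,1.3],[0,0.005,0]],[[0.03,0,1.3],[0,0,0]],[[0.03,0,1.0],[0,0,0]],[[0,0,0.4],[0,0,0]],[[0,0,0],[0,0,0]]]'
python3 - <<'E'
from h import *
p,R,s=now();print(p,R,s["force"])
pd,Rd=grasp(0,.0)
print(pd,twist(p,R,pd,Rd,1))
c=cam("wrist");cv2.imwrite("pics/wrist3.png",c["pixels"][:,:,::-1])
c=cam("side");cv2.imwrite("pics/side3.png",cv2.resize(c["pixels"][130:280,220:420,::-1],None,fx=4,fy=4))
E
```

```text
time_s: 4.7
position: [0.5199, -0.0966, 0.0311]
tcp_rot: [[0.984, -0.133, -0.122], [-0.18, -0.695, -0.696], [0.008, 0.707, -0.707]]
force: [-0.5, -0.1, 0.8]
opening: 0.999
[ 0.5199 -0.0966  0.0311] [[ 0.9837 -0.1325 -0.1218]
 [-0.1799 -0.6948 -0.6964]
 [ 0.0077  0.7069 -0.7072]] [-0.5045 -0.1216  0.796 ]
[ 0.5183 -0.0972  0.0276] (array([-0.1481, -0.1876,  0.314 ]), array([-0.0002, -0.0059, -0.0049]))
```

View pics/wrist3.png

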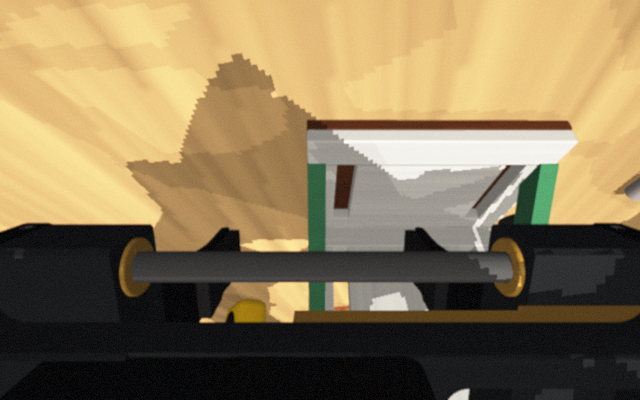

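View pics/side3.png

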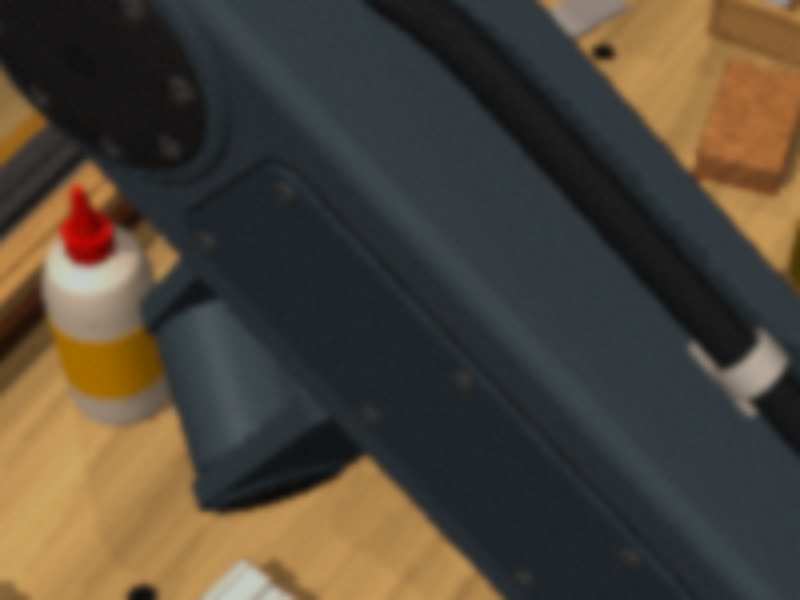

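```bash

python3 -m crank '[[[-0.15,-0.15,0.3],[0,0,0]],[[0,0,0],[0,0,0]],[[0,0,0],[0,0,0]]]'
python3 -m crank '[[[0,0,0],[0,0,0]],[[0,0,0],[0,0,0]],[[0,0,0],[0,0,0]],[[0,0,0],[0,0,0]],[[0,0,0],[0,0,0]],[[0,0,0],[0,0,0]],[[0,0,0],[0,0,0]],[[0,0,0],[0,0,0]]]' 1
python3 - <<'E'
from h import *
p,R,s=now();print(p,R,s["force"],s["moment"],s["opening"]*87)
pd,Rd=grasp(0,.0)
print(pd,twist(p,R,pd,Rd,1))
c=cam("wrist");cv2.imwrite("pics/wrist4.png",c["pixels"][:,:,::-1])
c=cam("scene");cv2.imwrite("pics/scene4.png",c["pixels"][:,:,::-1])
E
```

```text
time_s: 5.1
position: [0.5186, -0.0968, 0.0285]
tcp_rot: [[0.984, -0.133, -0.12], [-0.179, -0.695, -0.696], [0.009, 0.707, -0.707]]
force: [0.7, 0.4, 0.8]
opening: 1.003
time_s: 5.9
position: [0.5185, -0.097, 0.0284]
tcp_rot: [[0.984, -0.133, -0.121], [-0.179, -0.695, -0.696], [0.008, 0.707, -0.707]]
force: [-0.5, -0.1, 0.5]
opening: 0.358
[ 0.5185 -0.097   0.0284] [[ 0.9837 -0.1328 -0.121 ]
 [-0.1794 -0.6948 -0.6964]
 [ 0.0084  0.7068 -0.7073]] [-0.4837 -0.0908  0.455 ] [ 0.3797 -0.1663 -0.0351] 31.116707699645353
[ 0.5183 -0.0972  0.0276] (array([-0.0186, -0.0454,  0.0739]), array([-0.0004, -0.0067, -0.0052]))
```

View pics/wrist4.png

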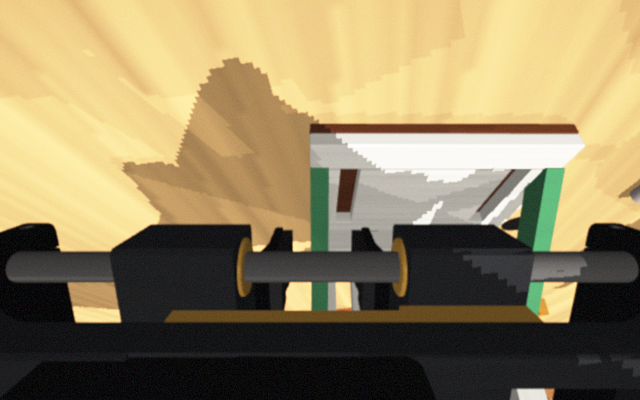

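View pics/scene4.png

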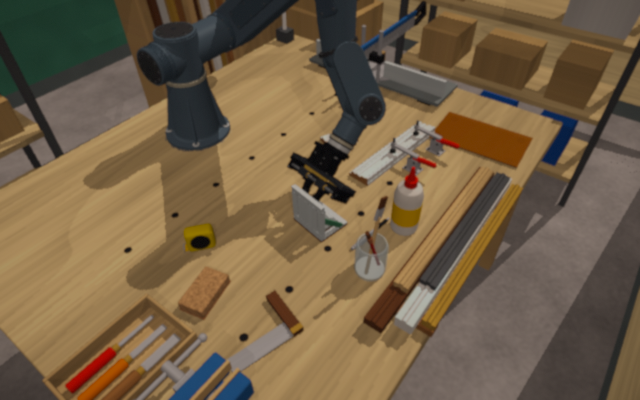

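```bash

python3 -m crank '[[[0,0,0],[0,0,0]],[[0,0,0],[0,0,0]],[[0,0,0],[0,0,0]],[[0,0,0],[0,0,0]],[[0,0,0],[0,0,0]],[[0,0,0],[0,0,0]]]'
python3 - <<'E'
from h import *
p,R,s=now();print(p,R,s["force"],s["moment"],s["opening"]*87)
c=cam("wrist");cv2.imwrite("pics/wrist5.png",c["pixels"][:,:,::-1])
E
```

```text
time_s: 6.6
position: [0.5178, -0.097, 0.0284]
tcp_rot: [[0.984, -0.133, -0.122], [-0.18, -0.695, -0.696], [0.007, 0.707, -0.707]]
force: [-2.7, 0.7, 1.0]
opening: 0.092
[ 0.5178 -0.097   0.0284] [[ 0.9836 -0.1325 -0.1224]
 [-0.1803 -0.6946 -0.6964]
 [ 0.0073  0.7071 -0.7071]] [-2.6533  0.7447  0.9935] [ 0.4689  0.2189 -0.3715] 7.967236217166949
```

View pics/wrist5.png

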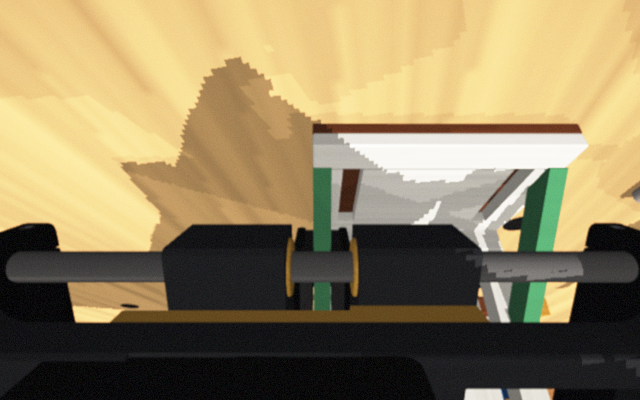

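```bash
cat >> h.py <<'E'
def store():
    p,R,s=now();B,H=plate(0);pickle.dump((B.T@(p-H),B.T@R),open("g.pkl","wb"))
def targ(phi,H=H0,yaw=YAW,lift=0):
    q,G=pickle.load(open("g.pkl","rb"));B,H=plate(phi,H,yaw);return H+B@q+np.array([0,0,lift]),B@G
def est():
    """estimate plate from TCP: phi, yaw, roll-ish, heel pos"""
    q,G=pickle.load(open("g.pkl","rb"));p,R,s=now();B=R@G.T;H=p-B@q
    print("t",round(s["time_s"],2),"phi",np.degrees(np.arctan2(B[2,1],B[2,2])),"yaw",np.degrees(np.arctan2(B[1,0],B[0,0])),"Xtilt",np.degrees(np.arcsin(B[2,0])),"H mm",H*1000,"F",s["force"],"M",s["moment"],"open",s["opening"]*87)
E
python3 -c "
from h import *
store();est()"
python3 -m crank '[[[0,0.07,-0.07],[0,0,0]],[[0,0.139,0.0024],[0.0349,0,0]],[[0,0.139,0.0024],[0.0349,0,0]],[[0,0.139,0.0024],[0.0349,0,0]],[[0,0.139,0.0024],[0.0349,0,0]],[[0,0,0],[0,0,0]],[[0,0,0],[0,0,0]]]'
python3 -c "
from h import *
est();p,R,s=now();print(twist(p,R,*targ(8,lift=.001),1))
c=cam('scene');cv2.imwrite('pics/scene6.png',cv2.resize(c['pixels'][115:245,260:430,::-1],None,fx=4,fy=4))"
```

```text
t 6.65 phi -1.8068959907440613e-15 yaw -10.400000000000002 Xtilt 3.2439281689269565e-16 H mm [ 563.5 -133.5   -0. ] F [-3.3325  1.1144  0.9056] M [ 0.4894  0.1965 -0.4369] open 7.79775570839514
time_s: 7.35
position: [0.5181, -0.1012, 0.0327]
tcp_rot: [[0.984, -0.149, -0.101], [-0.179, -0.785, -0.593], [0.009, 0.601, -0.799]]
force: [-0.2, -0.5, -4.1]
opening: 0.087
t 7.35 phi 8.041518290537566 yaw -10.293807920947716 Xtilt 0.09770525329080929 H mm [ 564.6595 -133.3942    0.7649] F [-0.2142 -0.4606 -4.1372] M [ 0.7167 -0.0074 -0.0857] open 7.535015005515805
(array([-0.1021,  0.0344, -0.0136]), array([-0.0007, -0.0025,  0.0005]))
```

View pics/scene6.png

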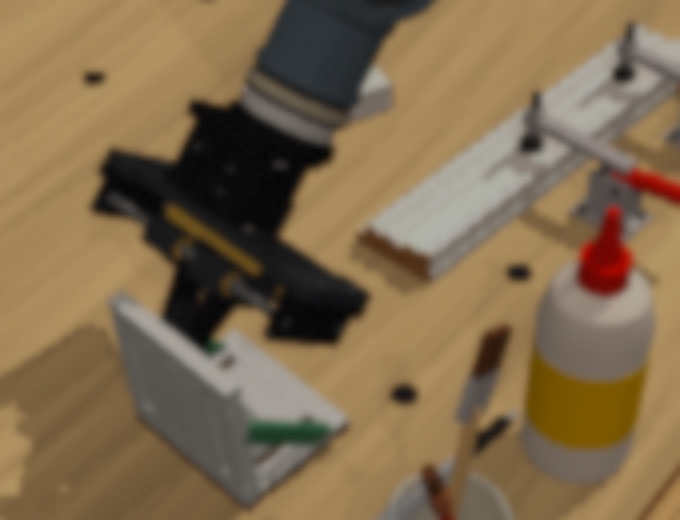

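```bash

python3 -m crank '[[[0,0.139,0.0024],[0.0349,0,0]],[[0,0.139,0.0024],[0.0349,0,0]],[[0,0.139,0.0024],[0.0349,0,0]],[[0,0.139,0.0024],[0.0349,0,0]],[[0,0.139,0.0024],[0.0349,0,0]],[[0,0.139,0.0024],[0.0349,0,0]],[[0,0.139,0.0024],[0.0349,0,0]],[[0,0.139,0.0024],[0.0349,0,0]],[[0,0,0],[0,0,0]]]'
python3 -c "
from h import *
est();p,R,s=now();print(twist(p,R,*targ(24,lift=.001),1))"
python3 -m crank '[[[0,0.139,0.0024],[0.0349,0,0]],[[0,0.139,0.0024],[0.0349,0,0]],[[0,0.139,0.0024],[0.0349,0,0]],[[0,0.139,0.0024],[0.0349,0,0]],[[0,0.139,0.0024],[0.0349,0,0]],[[0,0.139,0.0024],[0.0349,0,0]],[[0,0.139,0.0024],[0.0349,0,0]],[[0,0.139,0.0024],[0.0349,0,0]],[[0,0,0],[0,0,0]]]'
python3 -c "
from h import *
est();p,R,s=now();print(twist(p,R,*targ(40,lift=.001),1))
c=cam('scene');cv2.imwrite('pics/scene7.png',cv2.resize(c['pixels'][115:245,260:430,::-1],None,fx=4,fy=4))"
```

```text
time_s: 8.3
position: [0.5163, -0.1113, 0.0384]
tcp_rot: [[0.984, -0.171, -0.056], [-0.18, -0.918, -0.354], [0.009, 0.359, -0.933]]
force: [0.1, -0.1, -5.4]
opening: 0.089
t 8.3 phi 23.988865093928787 yaw -10.206184611941913 Xtilt 0.11283830727327279 H mm [ 564.6499 -133.9487    1.3078] F [ 0.0735 -0.135  -5.3775] M [ 0.7014 -0.0459  0.0296] open 7.707955819340912
(array([-0.1094, -0.0445,  0.0037]), array([ 0.0002, -0.0031,  0.0025]))
time_s: 9.2
position: [0.5138, -0.1217, 0.0405]
tcp_rot: [[0.984, -0.18, -0.009], [-0.18, -0.98, -0.088], [0.007, 0.088, -0.996]]
force: [0.5, -0.3, -5.0]
opening: 0.092
t 9.2 phi 39.96995644282915 yaw -10.104747288007326 Xtilt 0.06652001337496352 H mm [ 564.0846 -133.6708    1.0649] F [ 0.4736 -0.3422 -4.9584] M [0.3493 0.0133 0.0018] open 7.964974487924822
(array([-0.0545, -0.0307, -0.0027]), array([ 0.0005, -0.0016,  0.005 ]))
```

View pics/scene7.png

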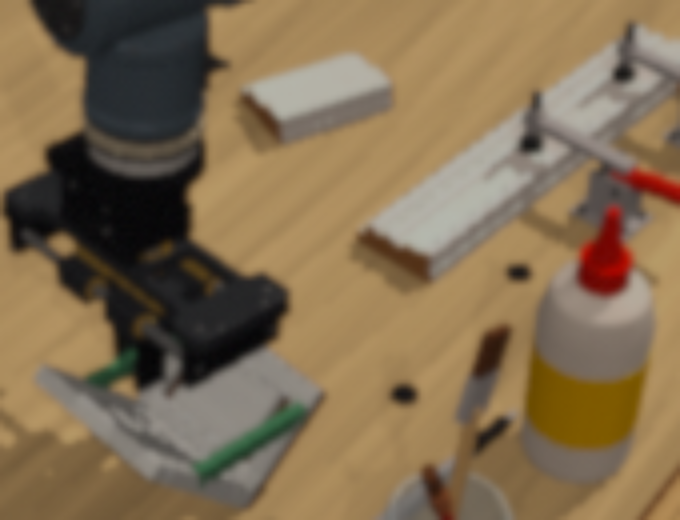

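```bash

python3 -m crank '[[[0,0.139,0.0024],[0.0349,0,0]],[[0,0.139,0.0024],[0.0349,0,0]],[[0,0.139,0.0024],[0.0349,0,0]],[[0,0.139,0.0024],[0.0349,0,0]],[[0,0.139,0.0024],[0.0349,0,0]],[[0,0.139,0.0024],[0.0349,0,0]],[[0,0.139,0.0024],[0.0349,0,0]],[[0,0.139,0.0024],[0.0349,0,0]],[[0,0,0],[0,0,0]]]'
python3 -c "
from h import *
est();p,R,s=now();print(twist(p,R,*targ(56,lift=.001),1))"
python3 -m crank '[[[0,0.139,0.0024],[0.0349,0,0]],[[0,0.139,0.0024],[0.0349,0,0]],[[0,0.139,0.0024],[0.0349,0,0]],[[0,0.139,0.0024],[0.0349,0,0]],[[0,0.139,0.0024],[0.0349,0,0]],[[0,0.139,0.0024],[0.0349,0,0]],[[0,0.139,0.0024],[0.0349,0,0]],[[0,0.139,0.0024],[0.0349,0,0]],[[0,0,0],[0,0,0]]]'
python3 -c "
from h import *
est();p,R,s=now();print(twist(p,R,*targ(84,lift=.001),12))
c=cam('scene');cv2.imwrite('pics/scene8.png',cv2.resize(c['pixels'][115:245,260:430,::-1],None,fx=4,fy=4))"
```

```text
time_s: 10.15
position: [0.5116, -0.1323, 0.0398]
tcp_rot: [[0.984, -0.175, 0.04], [-0.179, -0.966, 0.186], [0.007, -0.19, -0.982]]
force: [0.6, -0.3, -4.7]
opening: 0.088
t 10.15 phi 55.963677250686395 yaw -9.983531224176991 Xtilt 0.1239314093926027 H mm [ 563.8877 -133.3448    1.0612] F [ 0.6406 -0.3042 -4.744 ] M [-0.0956  0.0283  0.0383] open 7.677886667137774
(array([-0.0329, -0.0135, -0.0022]), array([ 0.0006, -0.0007,  0.0076]))
time_s: 11.05
position: [0.5099, -0.1429, 0.0359]
tcp_rot: [[0.984, -0.157, 0.087], [-0.179, -0.877, 0.445], [0.007, -0.453, -0.891]]
force: [0.3, 1.5, -5.6]
opening: 0.09
t 11.05 phi 71.96591956866725 yaw -9.939107361300932 Xtilt 0.2532279525204163 H mm [ 564.0259 -133.6463    1.0962] F [ 0.3332  1.4928 -5.6039] M [-0.4583  0.2815  0.0812] open 7.794669591716381
(array([-0.0045,  0.0655,  0.0027]), array([ 0.0175, -0.    ,  0.0009]))
```

View pics/scene8.png

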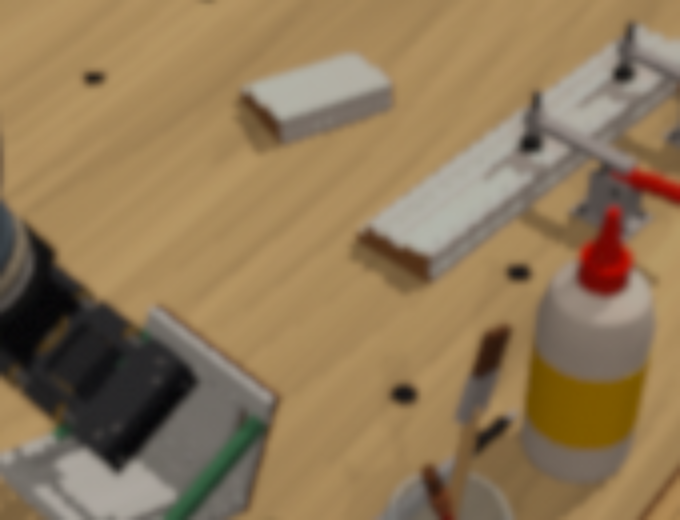

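```bash

python3 -m crank '[[[0,0.069,0.0006],[0.01745,0,0]],[[0,0.069,0.0006],[0.01745,0,0]],[[0,0.069,0.0006],[0.01745,0,0]],[[0,0.069,0.0006],[0.01745,0,0]],[[0,0.069,0.0006],[0.01745,0,0]],[[0,0.069,0.0006],[0.01745,0,0]],[[0,0.069,0.0006],[0.01745,0,0]],[[0,0.069,0.0006],[0.01745,0,0]],[[0,0.069,0.0006],[0.01745,0,0]],[[0,0.069,0.0006],[0.01745,0,0]],[[0,0.069,0.0006],[0.01745,0,0]],[[0,0,0],[0,0,0]]]'
python3 -c "
from h import *
est();p,R,s=now();print(twist(p,R,*targ(83,lift=.001),1))
c=cam('scene');cv2.imwrite('pics/scene9.png',cv2.resize(c['pixels'][145:275,240:410,::-1],None,fx=4,fy=4))
c=cam('side');cv2.imwrite('pics/side9.png',cv2.resize(c['pixels'][130:280,270:440,::-1],None,fx=4,fy=4))"
```

```text
time_s: 12.3
position: [0.5091, -0.1493, 0.0323]
tcp_rot: [[0.984, -0.137, 0.118], [-0.18, -0.776, 0.605], [0.008, -0.616, -0.788]]
force: [-1.2, 0.5, -6.4]
opening: 0.089
t 12.3 phi 83.03274408775168 yaw -9.967438712874337 Xtilt 0.41215491854878894 H mm [ 564.3739 -133.8341    1.7481] F [-1.1592  0.4637 -6.4208] M [-0.8564  0.3204 -0.0102] open 7.740163125546036
(array([-0.0891, -0.0238,  0.0636]), array([-0.0007, -0.001 ,  0.0104]))
```

View pics/scene9.png

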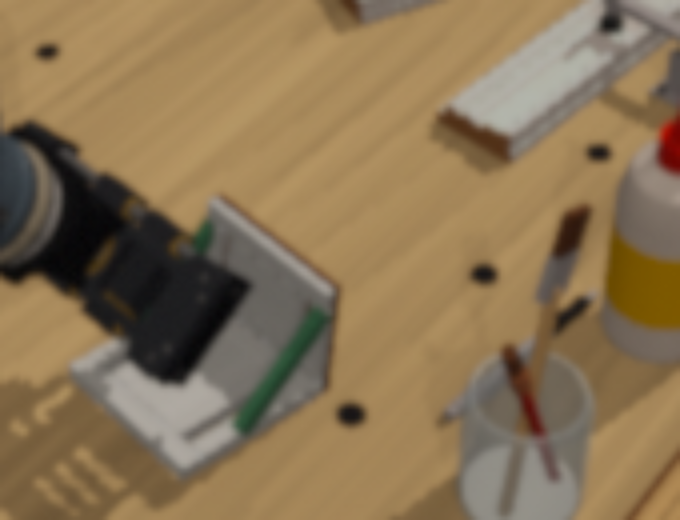

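View pics/side9.png

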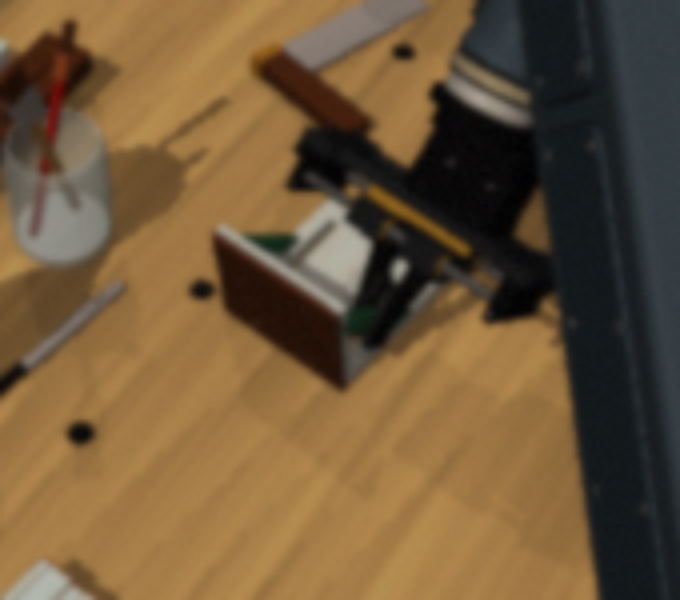

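```bash

python3 -m crank '[[[0,0.079,0.012],[0.01745,0,0]],[[0,0.079,0.012],[0.01745,0,0]],[[0,0.079,0.012],[0.01745,0,0]],[[0,0.074,0.006],[0.01745,0,0]],[[0,0,0],[0,0,0]]]'
python3 -c "
from h import *
est();p,R,s=now();print(twist(p,R,*targ(87,lift=.001),1))"
python3 -m crank '[[[0,0.038,0.003],[0.0087,0,0]],[[0,0.038,0.003],[0.0087,0,0]],[[0,0.038,0.003],[0.0087,0,0]],[[0,0.038,0.003],[0.0087,0,0]],[[0,0,0],[0,0,0]],[[0,0,0],[0,0,0]]]'
python3 -c "
from h import *
est();p,R,s=now();print(twist(p,R,*targ(89,lift=.0005),1))"
```

```text
time_s: 12.9
position: [0.5086, -0.1513, 0.03]
tcp_rot: [[0.984, -0.128, 0.127], [-0.18, -0.731, 0.658], [0.008, -0.67, -0.742]]
force: [-0.0, 0.1, -4.9]
opening: 0.09
t 12.9 phi 87.0656171361108 yaw -9.955429211100133 Xtilt 0.42677665852133817 H mm [ 564.2539 -133.6752    1.2827] F [-0.0105  0.099  -4.9127] M [-0.7914  0.3283  0.0871] open 7.823892748486248
(array([-0.0768, -0.0443,  0.0212]), array([-0.0012, -0.0003,  0.0107]))
time_s: 13.5
position: [0.5085, -0.1519, 0.0292]
tcp_rot: [[0.984, -0.123, 0.131], [-0.18, -0.709, 0.682], [0.008, -0.695, -0.719]]
force: [-0.2, 0.2, -5.5]
opening: 0.087
t 13.5 phi 89.0060388231764 yaw -9.923755152669646 Xtilt 0.45519734676475054 H mm [ 564.3005 -133.3356    1.4907] F [-0.1886  0.1546 -5.4541] M [-0.9708  0.4363  0.1113] open 7.549321299297501
(array([-0.0774,  0.0305,  0.0499]), array([-0.0002,  0.0001,  0.0115]))
```

```bash

python3 -m crank '[[[0,0.055,0.022],[0.0087,0,0]],[[0,0.055,0.022],[0.0087,0,0]],[[0,0.02,0.021],[0,0,0]],[[0,0,0],[0,0,0]],[[0,0,0],[0,0,0]]]'
python3 -c "
from h import *
est()"
python3 -m crank '[[[0,0.014,0.014],[0,0,0]],[[0,0.014,0.014],[0,0,0]],[[0,0.014,0.014],[0,0,0]],[[0,0,0],[0,0,0]],[[0,0,0],[0,0,0]]]'
python3 -c "
from h import *
est()
c=cam('side');cv2.imwrite('pics/side10.png',cv2.resize(c['pixels'][130:280,270:440,::-1],None,fx=4,fy=4))"
```

```text
time_s: 14.0
position: [0.5084, -0.1523, 0.028]
tcp_rot: [[0.984, -0.121, 0.133], [-0.179, -0.697, 0.695], [0.008, -0.707, -0.707]]
force: [-0.3, 0.8, -4.6]
opening: 0.086
t 14.0 phi 90.00702051225475 yaw -9.905006263854519 Xtilt 0.46706751610893016 H mm [ 564.2901 -133.1849    0.7534] F [-0.3142  0.7733 -4.5615] M [-0.838   0.3778  0.1649] open 7.493153173259772
time_s: 14.5
position: [0.5083, -0.1522, 0.0274]
tcp_rot: [[0.984, -0.121, 0.132], [-0.179, -0.696, 0.695], [0.008, -0.707, -0.707]]
force: [-1.9, 0.7, -3.9]
opening: 0.089
t 14.5 phi 90.02201086219704 yaw -9.895390038806184 Xtilt 0.4525579495363961 H mm [ 564.1586 -133.0632    0.1832] F [-1.8551  0.7038 -3.9078] M [-0.7064  0.3854  0.3008] open 7.743442355670106
```

View pics/side10.png

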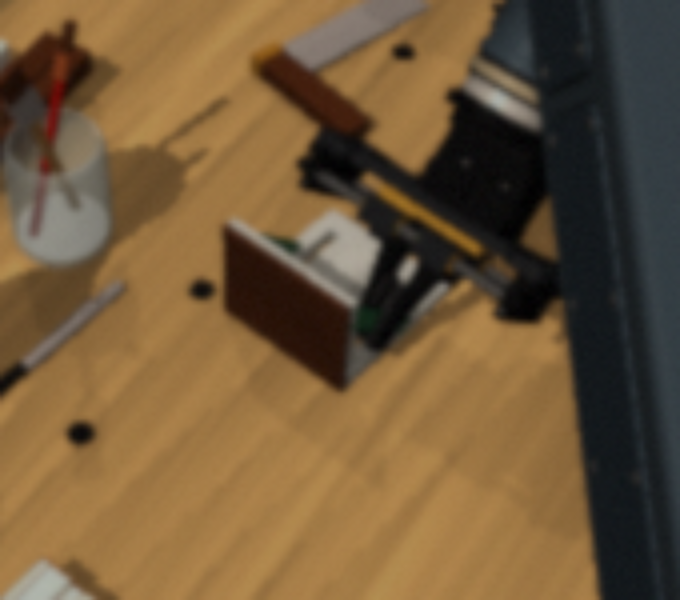

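```bash

python3 -m crank '[[[0,0.01,0.01],[0,-0.003,0.003]],[[0,0.01,0.01],[0,-0.003,0.003]],[[0,0.01,0.01],[0,0,0]],[[0,0,0],[0,0,0]],[[0,0,0],[0,0,0]]]'
python3 -c "
from h import *
est()"
python3 -m crank '[[[0,0.014,0.014],[0,0,0]],[[0,0.014,0.014],[0,0,0]],[[0,0.014,0.014],[0,0,0]],[[0,0,0],[0,0,0]],[[0,0,0],[0,0,0]]]'
python3 -c "
from h import *
est()"
```

```text
time_s: 15.05
position: [0.5082, -0.152, 0.0272]
tcp_rot: [[0.984, -0.127, 0.126], [-0.179, -0.695, 0.696], [-0.0, -0.708, -0.706]]
force: [-2.9, 0.8, 1.3]
opening: 0.086
t 15.05 phi 90.05359811562985 yaw -9.890951563140305 Xtilt -0.03814463934206284 H mm [ 563.8751 -132.8672   -0.4668] F [-2.9439  0.7719  1.2899] M [-0.2875  0.2851  0.4765] open 7.491169068605953
time_s: 15.55
position: [0.5082, -0.152, 0.0272]
tcp_rot: [[0.984, -0.127, 0.127], [-0.179, -0.694, 0.697], [-0.0, -0.708, -0.706]]
force: [-4.5, 0.7, 5.4]
opening: 0.082
t 15.55 phi 90.10520339540149 yaw -9.896899182504756 Xtilt -0.031710599087686066 H mm [ 563.8885 -132.8485   -0.4585] F [-4.489   0.6955  5.3851] M [0.1833 0.3921 0.6267] open 7.172222850481489
```

```bash

python3 -m crank '[[[0,-0.025,-0.025],[0,0,0]],[[0,0,0],[0,0,0]],[[0,0,0],[0,0,0]]]'
python3 -c "
from h import *
est();p,R,s=now();
y=np.array([.120,.993,0]);E=np.array([.560,.107,0])
# keep current z: replicate offset
for back in (.020,):
  pt,Rt=targ(90,H=E-back*y,yaw=-6.4);pt[2]=p[2];print(pt,twist(p,R,pt,Rt,20),twist(p,R,pt,Rt,22))"
```

```text
time_s: 15.85
position: [0.5082, -0.152, 0.0271]
tcp_rot: [[0.984, -0.127, 0.126], [-0.179, -0.695, 0.697], [-0.0, -0.708, -0.706]]
force: [-5.6, 0.6, 5.8]
opening: 0.088
t 15.85 phi 90.0786931832291 yaw -9.892907080807833 Xtilt -0.04430462931045894 H mm [ 563.841  -132.8159   -0.4982] F [-5.5978  0.593   5.794 ] M [0.2894 0.4706 0.5963] open 7.647223506555795
[0.5032 0.0647 0.0271] (array([-0.1876, -0.7541,  0.7552]), array([-0.0001, -0.0021, -0.0022])) (array([-0.1704, -0.6856,  0.6866]), array([-0.0001, -0.0019, -0.002 ]))
```

```bash

python3 -m crank '[[[0,-0.03,-0.03],[0,0,0]],[[0,0,0],[0,0,0]],[[-0.19,-0.755,0.755],[0,-0.002,-0.002]],[[-0.19,-0.755,0.755],[0,-0.002,-0.002]],[[-0.19,-0.755,0.755],[0,-0.002,-0.002]]]'
python3 -c "
from h import *
est()"
```

```text
time_s: 16.35
position: [0.5134, -0.1254, 0.027]
tcp_rot: [[0.984, -0.121, 0.133], [-0.18, -0.703, 0.688], [0.01, -0.701, -0.713]]
force: [0.7, -9.4, 7.5]
opening: 0.09
t 16.35 phi 89.49269440396681 yaw -9.92658428289857 Xtilt 0.5561842125534454 H mm [ 569.3416 -106.622    -0.3438] F [ 0.6796 -9.3681  7.4684] M [-0.4914 -0.1312 -0.4502] open 7.789522440372718
```

```bash

python3 -m crank '[[[0,-0.04,-0.04],[0,0,0]],[[0,0,0],[0,0,0]],[[0,0,0],[0,0,0]]]'
python3 -c "
from h import *
est();p,R,s=now();
y=np.array([.120,.993,0]);E=np.array([.560,.107,0])
pt,Rt=targ(90,H=E-.02*y,yaw=-6.4);pt[2]=p[2]+.0;print(pt,twist(p,R,pt,Rt,18))"
```

```text
time_s: 16.65
position: [0.5106, -0.1218, 0.0271]
tcp_rot: [[0.985, -0.121, 0.125], [-0.174, -0.699, 0.694], [0.004, -0.705, -0.709]]
force: [4.4, -1.8, -0.4]
opening: 0.085
t 16.65 phi 89.82627965020637 yaw -9.608735743792728 Xtilt 0.1956365828216659 H mm [ 566.2979 -102.4456   -0.4259] F [ 4.4385 -1.8207 -0.3771] M [-0.6264 -0.4451 -0.5211] open 7.430837250511322
[0.5032 0.0647 0.0271] (array([-0.1942, -0.7214,  0.7185]), array([ 0.0002, -0.0023, -0.0021]))
```

```bash

python3 -m crank '[[[-0.19,-0.72,0.72],[0,-0.0022,-0.0022]],[[-0.19,-0.72,0.72],[0,-0.0022,-0.0022]],[[-0.19,-0.72,0.72],[0,-0.0022,-0.0022]],[[-0.19,-0.72,0.72],[0,-0.0022,-0.0022]],[[-0.19,-0.72,0.72],[0,-0.0022,-0.0022]],[[-0.19,-0.72,0.72],[0,-0.0022,-0.0022]],[[0,0,0],[0,0,0]],[[0,0,0],[0,0,0]]]'
python3 -c "
from h import *
est();p,R,s=now();
y=np.array([.120,.993,0]);E=np.array([.560,.107,0])
pt,Rt=targ(90,H=E-.02*y,yaw=-6.4);pt[2]=.0271;print(pt,twist(p,R,pt,Rt,12))
c=cam('side');cv2.imwrite('pics/side11.png',cv2.resize(c['pixels'][150:300,230:400,::-1],None,fx=4,fy=4))"
```

```text
time_s: 17.45
position: [0.5055, -0.0554, 0.0277]
tcp_rot: [[0.989, -0.107, 0.103], [-0.149, -0.697, 0.702], [-0.003, -0.709, -0.705]]
force: [-1.5, 1.4, -2.4]
opening: 0.08
t 17.45 phi 90.17456471903843 yaw -8.14028678727499 Xtilt -0.20415366120205175 H mm [560.4679 -34.4751  -0.0425] F [-1.4512  1.3994 -2.3886] M [-0.4964  0.159   0.2836] open 6.9776036654153915
[0.5032 0.0647 0.0271] (array([-0.1541, -0.6943,  0.7039]), array([-0.0003, -0.0016, -0.002 ]))
```

View pics/side11.png

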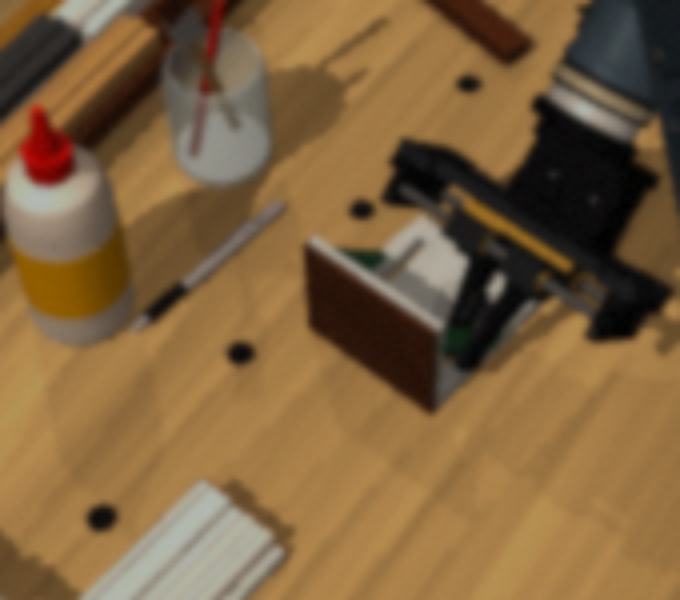

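```bash

python3 -m crank '[[[-0.15,-0.69,0.7],[0,-0.0016,-0.002]],[[-0.15,-0.69,0.7],[0,-0.0016,-0.002]],[[-0.15,-0.69,0.7],[0,-0.0016,-0.002]],[[-0.15,-0.69,0.7],[0,-0.0016,-0.002]],[[-0.15,-0.69,0.7],[0,-0.0016,-0.002]],[[-0.15,-0.69,0.7],[0,-0.0016,-0.002]],[[-0.15,-0.69,0.7],[0,-0.0016,-0.002]],[[-0.15,-0.69,0.7],[0,-0.0016,-0.002]],[[-0.15,-0.69,0.7],[0,-0.0016,-0.002]],[[-0.15,-0.69,0.7],[0,-0.0016,-0.002]],[[0,0,0],[0,0,0]],[[0,0,0],[0,0,0]]]'
python3 -c "
from h import *
est();p,R,s=now();
y=np.array([.120,.993,0]);E=np.array([.560,.107,0])
pt,Rt=targ(90,H=E-.02*y,yaw=-6.4);pt[2]=.0271;print(pt,twist(p,R,pt,Rt,1))
c=cam('side');cv2.imwrite('pics/side12.png',cv2.resize(c['pixels'][190:310,220:390,::-1],None,fx=4,fy=4,interpolation=cv2.INTER_CUBIC))
c=cam('scene');cv2.imwrite('pics/scene12.png',cv2.resize(c['pixels'][115:245,280:450,::-1],None,fx=4,fy=4,interpolation=cv2.INTER_CUBIC))"
```

```text
time_s: 18.7
position: [0.505, 0.0436, 0.0272]
tcp_rot: [[0.992, -0.087, 0.089], [-0.125, -0.7, 0.703], [0.001, -0.709, -0.705]]
force: [0.5, 2.7, -1.6]
opening: 0.087
t 18.7 phi 90.14972594265664 yaw -6.7361429351723086 Xtilt 0.031166965232122285 H mm [559.5962  65.7846  -0.3585] F [ 0.5297  2.728  -1.6412] M [-0.4119 -0.0616  0.0894] open 7.527430032156246
[0.5032 0.0647 0.0271] (array([-0.4456, -1.4552,  1.4739]), array([-0.0026, -0.0045, -0.0038]))
```

View pics/side12.png

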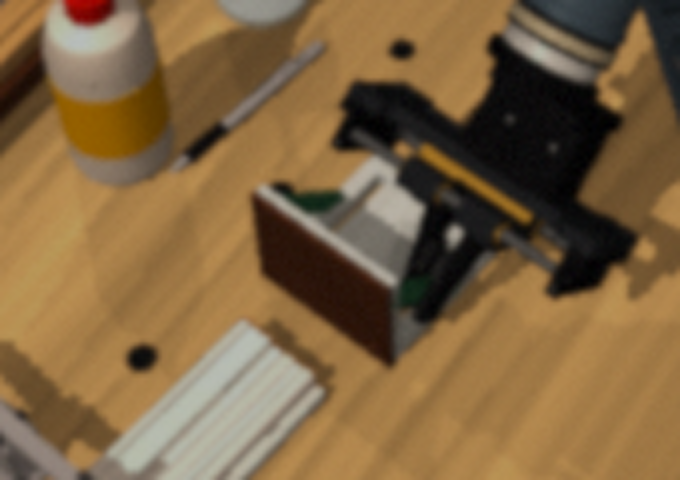

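View pics/scene12.png

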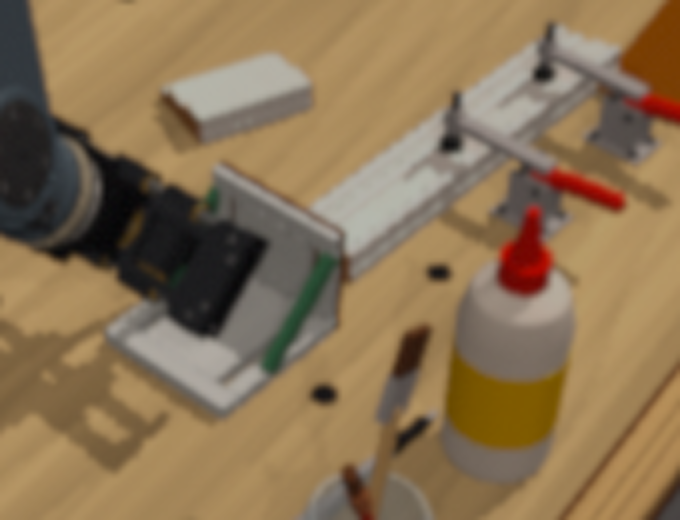

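```bash

python3 -c "
from h import *
c=cam('side');D=lambda p:(p[0]/4+220-.375,p[1]/4+190-.375)
a,b=onz(c,D((263,272)),0),onz(c,D((393,364)),0);d=a-b;print(a,b,(a+b)/2,np.linalg.norm(d),np.degrees(np.arctan2(d[1],d[0])))
a,b=onz(c,D((255,192)),.09),onz(c,D((397,290)),.09);d=a-b;print(a,b,(a+b)/2,np.linalg.norm(d),np.degrees(np.arctan2(d[1],d[0])))
a,b=onz(c,D((246,322)),.022),onz(c,D((326,392)),.006);d=a-b;print('mould',a,b,np.degrees(np.arctan2(d[1],d[0])))
"
```

```text
[0.6138 0.056  0.    ] [0.5046 0.0669 0.    ] [0.5592 0.0615 0.    ] 0.10975334397692517 -5.666248295246892
[0.6124 0.0546 0.09  ] [0.5003 0.0662 0.09  ] [0.5564 0.0604 0.09  ] 0.11277947497966015 -5.894157939323461
mould [0.5913 0.102  0.022 ] [0.5267 0.1083 0.006 ] -5.643092072604118
```

```bash

python3 -m crank '[[[0,-0.42,0.42],[0,0,0]],[[0,-0.42,0.42],[0,0,0]],[[0,-0.42,0.42],[0,0,0]],[[0,-0.42,0.42],[0,0,0]],[[0,-0.42,0.42],[0,0,0]],[[0,0,0],[0,0,0]],[[0,0,0],[0,0,0]]]'
python3 -c "
from h import *
est()"
python3 -m crank '[[[0,-0.15,0.15],[0,0,0]],[[0,-0.15,0.15],[0,0,0]],[[0,-0.15,0.15],[0,0,0]],[[0,0,0],[0,0,0]]]'
python3 -c "
from h import *
est()
c=cam('side');cv2.imwrite('pics/side13.png',cv2.resize(c['pixels'][190:310,220:390,::-1],None,fx=4,fy=4,interpolation=cv2.INTER_CUBIC))
c=cam('scene');cv2.imwrite('pics/scene13.png',cv2.resize(c['pixels'][115:245,280:450,::-1],None,fx=4,fy=4,interpolation=cv2.INTER_CUBIC))"
```

```text
time_s: 19.55
position: [0.5118, 0.0702, 0.0271]
tcp_rot: [[0.991, -0.088, 0.096], [-0.13, -0.702, 0.7], [0.005, -0.707, -0.707]]
force: [2.3, -1.4, 1.7]
opening: 0.089
t 19.55 phi 89.96719123290302 yaw -7.062582975098843 Xtilt 0.28806671279586266 H mm [566.5524  91.9788  -0.2687] F [ 2.2971 -1.3955  1.6513] M [-0.3272 -0.3948 -0.4576] open 7.765328056570609
time_s: 19.95
position: [0.5121, 0.0761, 0.0271]
tcp_rot: [[0.992, -0.088, 0.095], [-0.13, -0.702, 0.7], [0.005, -0.706, -0.708]]
force: [0.7, -6.2, 5.0]
opening: 0.088
t 19.95 phi 89.92667772610521 yaw -7.038368083020674 Xtilt 0.2595546752930754 H mm [566.8309  97.9362  -0.3106] F [ 0.74   -6.2483  5.0264] M [-0.512  -0.1664 -0.3421] open 7.624365106098213
```

View pics/side13.png

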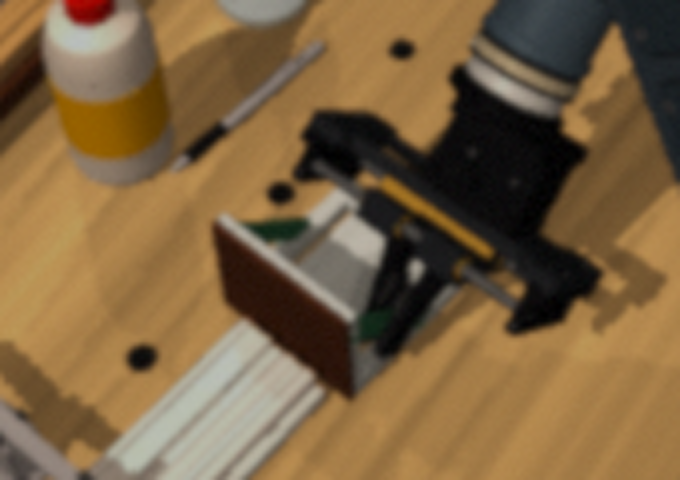

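View pics/scene13.png

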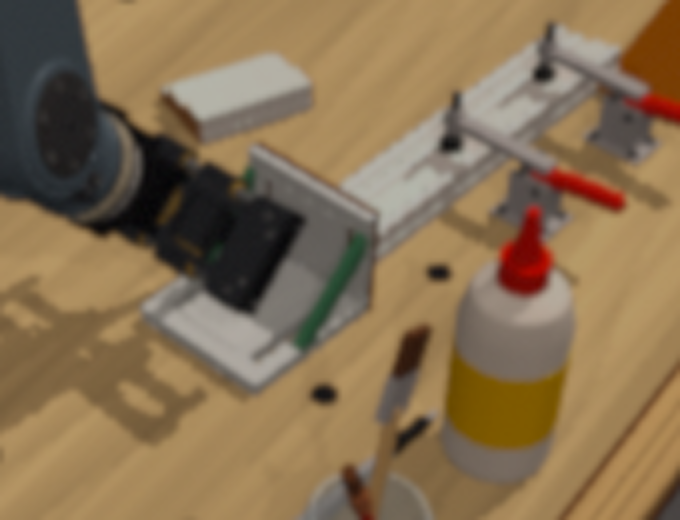

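```bash

python3 -m crank '[[[-0.15,-0.13,0.07],[0,0,0]],[[-0.15,-0.1,0.1],[0,0,0]],[[-0.15,-0.1,0.1],[0,0,0]],[[-0.1,-0.05,0.05],[0,0,0]],[[0,0,0],[0,0,0]],[[0,0,0],[0,0,0]]]'
python3 -c "
from h import *
est()"
python3 -m crank '[[[0,-0.07,0.07],[0,0,0]],[[0,-0.07,0.07],[0,0,0]],[[0,0,0],[0,0,0]],[[0,0,0],[0,0,0]]]'
python3 -c "
from h import *
est()"
```

```text
time_s: 20.65
position: [0.5082, 0.0815, 0.0271]
tcp_rot: [[0.991, -0.088, 0.097], [-0.131, -0.703, 0.699], [0.006, -0.706, -0.708]]
force: [4.0, -3.3, 1.7]
opening: 0.089
t 20.65 phi 89.88571639342555 yaw -7.094182215814965 Xtilt 0.33118200824069016 H mm [563.0346 103.2243  -0.2806] F [ 4.0328 -3.339   1.743 ] M [-0.6591 -0.4782 -0.5924] open 7.717853731349386
time_s: 21.05
position: [0.5077, 0.0835, 0.0271]
tcp_rot: [[0.991, -0.089, 0.095], [-0.13, -0.703, 0.699], [0.005, -0.706, -0.708]]
force: [1.7, -4.9, 2.5]
opening: 0.086
t 21.05 phi 89.88868689456224 yaw -7.054660777976383 Xtilt 0.26962100544402834 H mm [562.522  105.3187  -0.3326] F [ 1.6651 -4.9311  2.5028] M [-0.6242 -0.2457 -0.5309] open 7.468331528125208
```

Near contact now; creep until the resistance rises.

```bash

python3 -m crank '[[[0,-0.07,0.07],[0,0,0]],[[0,-0.07,0.07],[0,0,0]],[[0,0,0],[0,0,0]],[[0,0,0],[0,0,0]]]'
python3 -c "
from h import *
est()"
python3 -m crank '[[[0,-0.07,0.07],[0,0,0]],[[0,-0.07,0.07],[0,0,0]],[[0,0,0],[0,0,0]],[[0,0,0],[0,0,0]]]'
python3 -c "
from h import *
est()
c=cam('side');cv2.imwrite('pics/side14.png',cv2.resize(c['pixels'][190:310,220:390,::-1],None,fx=4,fy=4,interpolation=cv2.INTER_CUBIC))
c=cam('scene');cv2.imwrite('pics/scene14.png',cv2.resize(c['pixels'][115:245,280:450,::-1],None,fx=4,fy=4,interpolation=cv2.INTER_CUBIC))"
```

```text
time_s: 21.45
position: [0.5077, 0.0838, 0.0271]
tcp_rot: [[0.992, -0.088, 0.095], [-0.13, -0.705, 0.697], [0.006, -0.704, -0.71]]
force: [-2.4, -13.4, 8.7]
opening: 0.09
t 21.45 phi 89.73586114048305 yaw -7.0287830223456265 Xtilt 0.323203580880963 H mm [562.5302 105.5787  -0.3404] F [ -2.3748 -13.367    8.6969] M [-1.1202  0.2331 -0.065 ] open 7.787491277954288
time_s: 21.85
position: [0.5078, 0.0841, 0.0272]
tcp_rot: [[0.992, -0.087, 0.096], [-0.129, -0.707, 0.695], [0.007, -0.702, -0.712]]
force: [-7.4, -23.2, 13.7]
opening: 0.09
t 21.85 phi 89.58394250890701 yaw -6.998843793163433 Xtilt 0.38711398372730227 H mm [562.5787 105.8101  -0.2764] F [ -7.366  -23.1919  13.7226] M [-1.5002  0.7041  0.3184] open 7.871866202055638
```

View pics/side14.png

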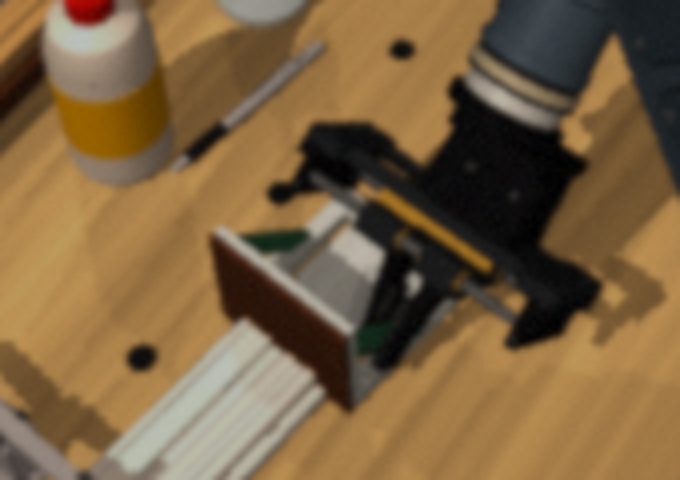

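View pics/scene14.png

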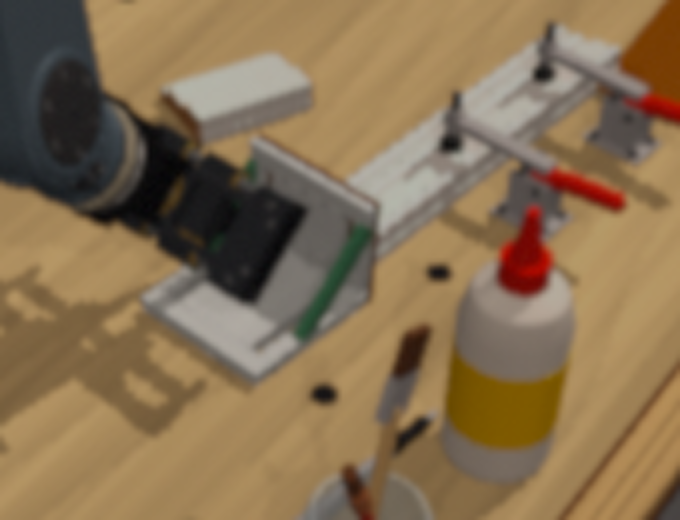

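```bash

python3 -m crank '[[[0,0.05,-0.06],[0,0,0]],[[0,0.05,-0.06],[0,0,0]],[[0,0,0],[0,0,0]]]'
python3 -c "
from h import *
est()"
python3 -m crank '[[[0,0.02,-0.04],[0,0,0]],[[0,0,0],[0,0,0]],[[0,0,0],[0,0,0]]]'
python3 -c "
from h import *
est()"
```

```text
time_s: 22.25
position: [0.5077, 0.084, 0.0271]
tcp_rot: [[0.992, -0.088, 0.095], [-0.13, -0.705, 0.697], [0.006, -0.703, -0.711]]
force: [-2.8, -15.0, 8.1]
opening: 0.093
t 22.25 phi 89.70762121689393 yaw -7.029114954370392 Xtilt 0.3243014712498026 H mm [562.5295 105.687   -0.3651] F [ -2.8378 -15.03     8.07  ] M [-1.2058  0.3274 -0.0331] open 8.090110453115106
time_s: 22.55
position: [0.5077, 0.0839, 0.0271]
tcp_rot: [[0.992, -0.088, 0.095], [-0.13, -0.705, 0.697], [0.006, -0.704, -0.71]]
force: [-2.9, -12.4, 5.6]
opening: 0.086
t 22.55 phi 89.72255355395157 yaw -7.0263095255995776 Xtilt 0.3126638025345841 H mm [562.5237 105.6457  -0.3634] F [ -2.8762 -12.3667   5.6248] M [-1.0878  0.2078 -0.1247] open 7.4916186677597825
```

```bash

python3 -m crank '[[[0,0.06,-0.08],[0,0,0]],[[0,0,0],[0,0,0]]]'
python3 -m crank '[[[0,0,0],[0,0,0]],[[0,0,0],[0,0,0]],[[0,0,0],[0,0,0]],[[0,0,0],[0,0,0]],[[0,0,0],[0,0,0]],[[0,0,0],[0,0,0]]]' -0.2
python3 -c "
from h import *
est()
c=cam('scene');cv2.imwrite('pics/scene15.png',cv2.resize(c['pixels'][115:245,280:450,::-1],None,fx=4,fy=4,interpolation=cv2.INTER_CUBIC))"
```

```text
time_s: 22.75
position: [0.5077, 0.0838, 0.0271]
tcp_rot: [[0.992, -0.088, 0.095], [-0.13, -0.704, 0.698], [0.005, -0.705, -0.71]]
force: [0.6, -7.7, 3.4]
opening: 0.092
time_s: 23.35
position: [0.5062, 0.0863, 0.0277]
tcp_rot: [[0.992, -0.088, 0.092], [-0.127, -0.701, 0.701], [0.002, -0.707, -0.707]]
force: [-0.1, -0.8, 0.2]
opening: 0.536
t 23.35 phi 90.00937908923612 yaw -6.875253621869216 Xtilt 0.1227594558437461 H mm [560.8691 108.3659   0.1424] F [-0.0619 -0.7617  0.243 ] M [-0.4438 -0.0294 -0.043 ] open 46.6429449090013
```

View pics/scene15.png

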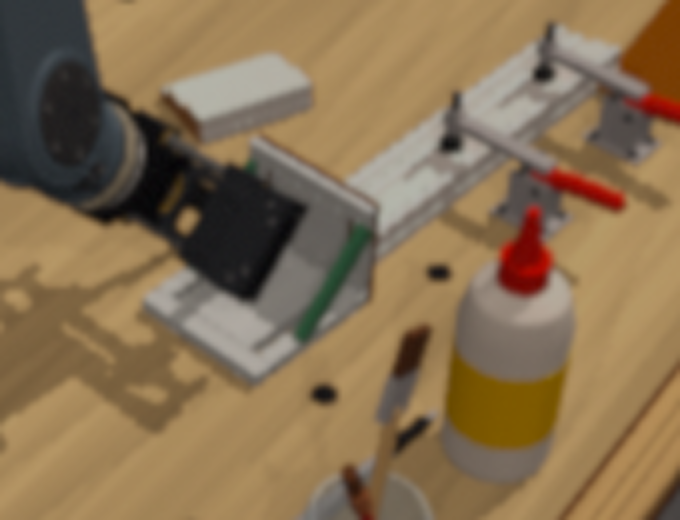

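```bash

python3 -m crank '[[[0,0,-1],[0,0,0]],[[0,0,-1.5],[0,0,0]],[[0,0,-2],[0,0,0]],[[0,0,-2.5],[0,0,0]],[[0,0,-3],[0,0,0]],[[0,0,-3],[0,0,0]],[[0,0,-3],[0,0,0]],[[0,0,0],[0,0,0]]]'
python3 -c "
from h import *
p,R,s=now();print(p,R,s['joint_positions'],s['force'])
for n in ('side','scene'):
  c=cam(n);pickle.dump(c,open(n+'16.pkl','wb'));x,y=(220,190) if n=='side' else (280,115)
  cv2.imwrite('pics/%s16.png'%n,cv2.resize(c['pixels'][y:y+120,x:x+160,::-1],None,fx=5,fy=5,interpolation=cv2.INTER_CUBIC))
cv2.imwrite('pics/wrist16.png',cam('wrist')['pixels'][:,:,::-1])
"
```

```text
time_s: 24.2
position: [0.4935, -0.0305, 0.1432]
tcp_rot: [[0.991, -0.087, 0.099], [-0.131, -0.705, 0.697], [0.01, -0.704, -0.711]]
force: [-0.4, 0.2, -0.9]
opening: 0.603
[ 0.4935 -0.0305  0.1432] [[ 0.9913 -0.0867  0.0993]
 [-0.1315 -0.7054  0.6966]
 [ 0.0096 -0.7035 -0.7106]] [-39.9554  37.7479 104.2386  39.3069  70.6552 -57.1097] [-0.4148  0.239  -0.8661]
```

View pics/side16.png

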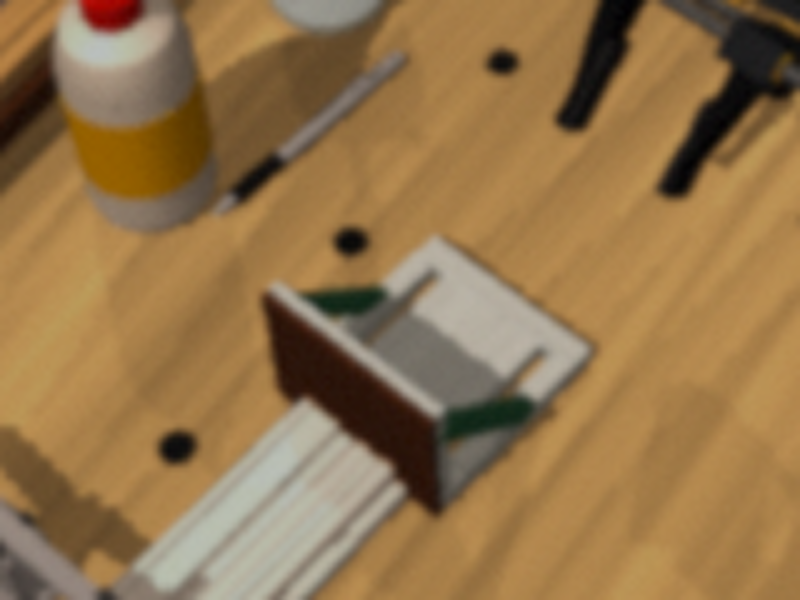

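View pics/scene16.png

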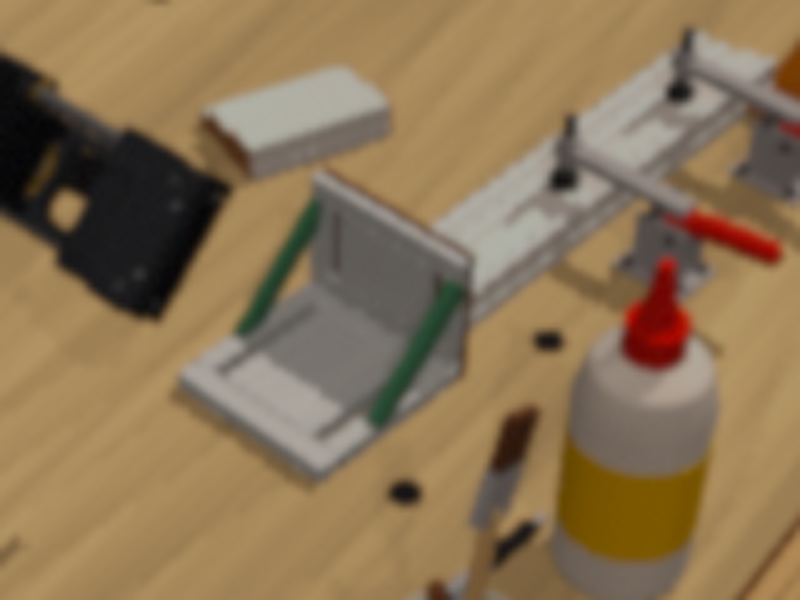

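View pics/wrist16.png

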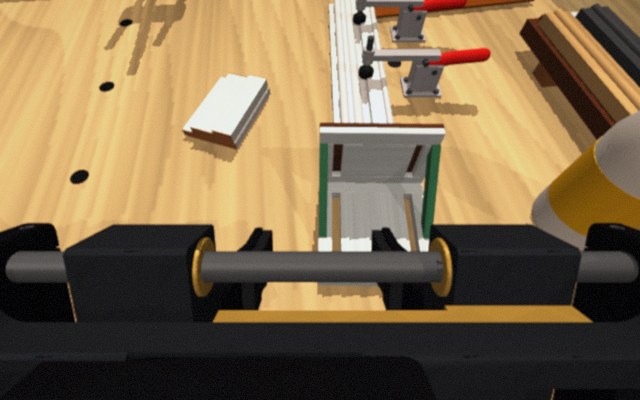

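```bash

python3 -c "
from h import *
p,R,s=now()
B=Ro.from_euler('z',-7,degrees=True).as_matrix();Rt=np.c_[B[:,0],-B[:,1],-B[:,2]]
toe=np.array([.5625,.106,0])-.12*B[:,1];print(toe)
pt=toe-.05*B[:,1]+[0,0,.09]
print(pt,twist(p,R,pt,Rt,8))
s=pickle.load(open('side16.pkl','rb'));D=lambda p:(p[0]/5+220-.4,p[1]/5+190-.4)
f=lambda a,b:(a,b,(a+b)/2,np.linalg.norm(a-b),np.degrees(np.arctan2((a-b)[1],(a-b)[0])))
print('toe',f(onz(s,D((437,240)),.012),onz(s,D((592,348)),.012)))
print('top back',f(onz(s,D((265,292)),.09),onz(s,D((438,415)),.09)))
"
```

```text
[ 0.5479 -0.0131  0.    ]
[ 0.5418 -0.0627  0.09  ] (array([0.6839, 0.6288, 0.4264]), array([-0.0982, -0.0006, -0.0006]))
toe (array([ 0.5971, -0.0206,  0.012 ]), array([ 0.4915, -0.0077,  0.012 ]), array([ 0.5443, -0.0141,  0.012 ]), np.float64(0.10641798997420614), np.float64(-6.967499258919812))
top back (array([0.6162, 0.0932, 0.09  ]), array([0.5074, 0.1043, 0.09  ]), array([0.5618, 0.0988, 0.09  ]), np.float64(0.10933921174507841), np.float64(-5.814828596522962))
```

```bash

python3 -m crank '[[[0.68,0.63,0.43],[-0.0982,0,0]],[[0.68,0.63,0.43],[-0.0982,0,0]],[[0.68,0.63,0.43],[-0.0982,0,0]],[[0.68,0.63,0.43],[-0.0982,0,0]],[[0.68,0.63,0.43],[-0.0982,0,0]],[[0.68,0.63,0.43],[-0.0982,0,0]],[[0.68,0.63,0.43],[-0.0982,0,0]],[[0.68,0.63,0.43],[-0.0982,0,0]],[[0,0,0],[0,0,0]],[[0,0,0],[0,0,0]]]' 1
python3 -c "
from h import *
p,R,s=now();print(p,R,s['force'],s['opening'])
B=Ro.from_euler('z',-7,degrees=True).as_matrix();Rt=np.c_[B[:,0],-B[:,1],-B[:,2]]
pt=np.array([.547,-.0131,0])-.04*B[:,1]+[0,0,.006]
print(pt,twist(p,R,pt,Rt,8))"
```

```text
time_s: 25.35
position: [0.5407, -0.0612, 0.0886]
tcp_rot: [[0.992, -0.125, -0.0], [-0.125, -0.992, 0.002], [-0.001, -0.002, -1.0]]
force: [-1.3, 0.6, 0.2]
opening: 0.004
[ 0.5407 -0.0612  0.0886] [[ 0.9922 -0.125  -0.0003]
 [-0.125  -0.9922  0.0022]
 [-0.0006 -0.0022 -1.    ]] [-1.2943  0.5738  0.2447] 0.004154961256609549
[ 0.5421 -0.0528  0.006 ] (array([ 0.0054, -0.1052,  1.0331]), array([-0.0003,  0.0001, -0.0004]))
```

```bash

python3 -m crank '[[[0,-0.1,1.2],[0,0,0]],[[0,-0.1,1.2],[0,0,0]],[[0,-0.1,1.2],[0,0,0]],[[0,-0.1,1.2],[0,0,0]],[[0,-0.1,1.2],[0,0,0]],[[0,-0.1,1.0],[0,0,0]],[[0,-0.1,0.6],[0,0,0]],[[0,-0.1,0.5],[0,0,0]],[[0,0,0],[0,0,0]]]'
python3 -c "
from h import *
p,R,s=now();print(p,s['force'])"
python3 -m crank '[[[0,-0.5,0],[0,0,0]],[[0,-0.5,0],[0,0,0]],[[0,-0.5,0],[0,0,0]],[[0,-0.5,0],[0,0,0]],[[0,-0.2,0],[0,0,0]],[[0,0,0],[0,0,0]]]'
python3 -c "
from h import *
p,R,s=now();print(p,s['force'])
for n in ('side','scene'):
  c=cam(n);x,y=(220,190) if n=='side' else (280,115)
  cv2.imwrite('pics/%s17.png'%n,cv2.resize(c['pixels'][y:y+120,x:x+160,::-1],None,fx=5,fy=5,interpolation=cv2.INTER_CUBIC))"
```

```text
time_s: 26.25
position: [0.5429, -0.0548, 0.0081]
tcp_rot: [[0.992, -0.127, 0.002], [-0.127, -0.992, -0.0], [0.002, 0.0, -1.0]]
force: [0.9, -0.2, -0.2]
opening: 0.006
[ 0.5429 -0.0548  0.0081] [ 0.9372 -0.1987 -0.2293]
time_s: 26.85
position: [0.5461, -0.0327, 0.0088]
tcp_rot: [[0.992, -0.127, 0.003], [-0.127, -0.992, -0.001], [0.003, 0.0, -1.0]]
force: [0.4, -1.3, 0.7]
opening: 0.011
[ 0.5461 -0.0327  0.0088] [ 0.4228 -1.3159  0.6662]
```

View pics/side17.png

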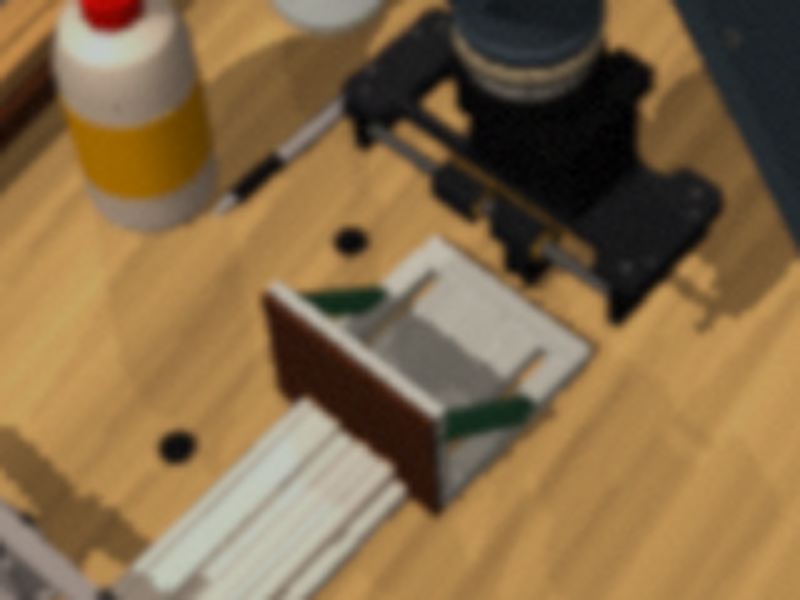

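```bash

python3 -m crank '[[[0,0,0.2],[0,0,0]],[[0,0,0.2],[0,0,0]],[[0,-0.2,0],[0,0,0]],[[0,-0.2,0],[0,0,0]],[[0,0,0],[0,0,0]]]'
python3 -m crank '[[[0,-0.15,0],[0,0,0]],[[0,-0.15,0],[0,0,0]],[[0,0,0],[0,0,0]]]'
python3 -m crank '[[[0,-0.1,0],[0,0,0]],[[0,-0.1,0],[0,0,0]],[[0,0,0],[0,0,0]]]'
```

```text
time_s: 27.45
position: [0.5465, -0.029, 0.0046]
tcp_rot: [[0.992, -0.127, 0.003], [-0.127, -0.992, -0.001], [0.003, 0.0, -1.0]]
force: [-0.5, 0.1, 0.5]
opening: 0.003
time_s: 27.75
position: [0.5469, -0.0261, 0.0047]
tcp_rot: [[0.992, -0.127, 0.003], [-0.127, -0.992, -0.001], [0.003, 0.0, -1.0]]
force: [-0.0, -0.2, 0.4]
opening: 0.011
time_s: 28.05
position: [0.5479, -0.0255, 0.0047]
tcp_rot: [[0.992, -0.127, 0.004], [-0.127, -0.992, -0.002], [0.004, 0.002, -1.0]]
force: [-0.6, -5.2, -1.6]
opening: 0.004
```

```bash

python3 -m crank '[[[0,-0.1,0],[0,0,0]],[[0,-0.1,0],[0,0,0]],[[0,0,0],[0,0,0]]]'
python3 -m crank '[[[0,-0.1,0],[0,0,0]],[[0,-0.05,0],[0,0,0]],[[0,0,0],[0,0,0]],[[0,0,0],[0,0,0]]]'
```

```text
time_s: 28.35
position: [0.5498, -0.025, 0.0049]
tcp_rot: [[0.992, -0.126, 0.007], [-0.126, -0.992, -0.005], [0.008, 0.004, -1.0]]
force: [1.3, -9.1, -2.0]
opening: 0.007
time_s: 28.75
position: [0.5501, -0.0249, 0.0049]
tcp_rot: [[0.992, -0.125, 0.008], [-0.125, -0.992, -0.006], [0.008, 0.005, -1.0]]
force: [0.3, -14.4, -2.2]
opening: 0.009
```

```bash

python3 -m crank '[[[0,0.3,0],[0,0,0]],[[0,0.5,0],[0,0,0]],[[0,1,0],[0,0,0]],[[0,1.5,0],[0,0,0]],[[0,1.5,-1],[0,0,0]],[[0,1,-2],[0,0,0]],[[0,1,-3],[0,0,0]],[[0,1,-4],[0,0,0]],[[0,1,-4],[0,0,0]],[[0,1,-4],[0,0,0]],[[0,0,0],[0,0,0]],[[0,0,0],[0,0,0]]]'
python3 -c "
from h import *
for n in ('side','scene','wrist'):
  c=cam(n);pickle.dump(c,open(n+'18.pkl','wb'));x,y=dict(side=(220,190),scene=(280,115),wrist=(240,0))[n]
  cv2.imwrite('pics/%s18.png'%n,cv2.resize(c['pixels'][y:y+120,x:x+160,::-1],None,fx=5,fy=5,interpolation=cv2.INTER_CUBIC))
  cv2.imwrite('pics/%s18f.png'%n,c['pixels'][:,:,::-1])
p,R,s=now();print(p,s['force'])"
```

```text
time_s: 29.95
position: [0.5347, -0.1192, 0.1863]
tcp_rot: [[0.992, -0.129, 0.006], [-0.129, -0.992, -0.002], [0.006, 0.001, -1.0]]
force: [-0.7, -0.1, -0.1]
opening: 0.003
[ 0.5333 -0.1176  0.1835] [-0.255  -0.4807  0.014 ]
```

View pics/side18.png

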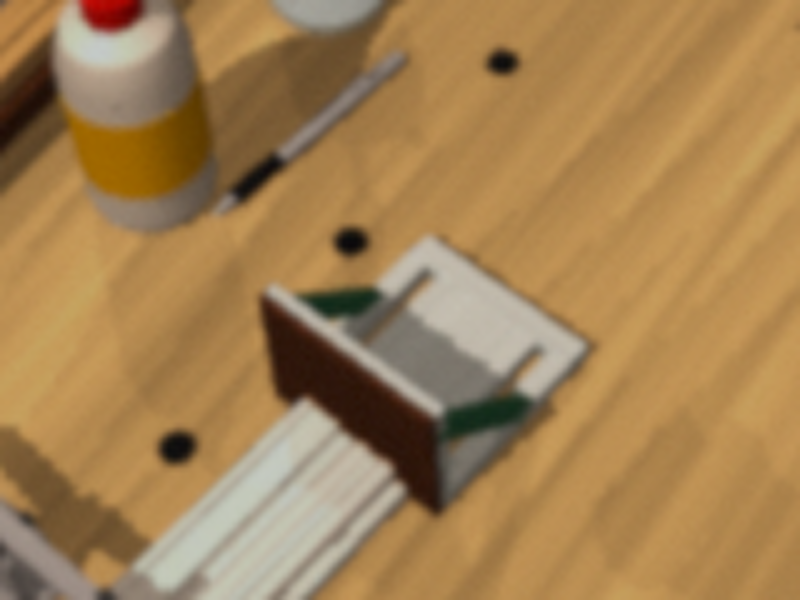

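View pics/scene18.png

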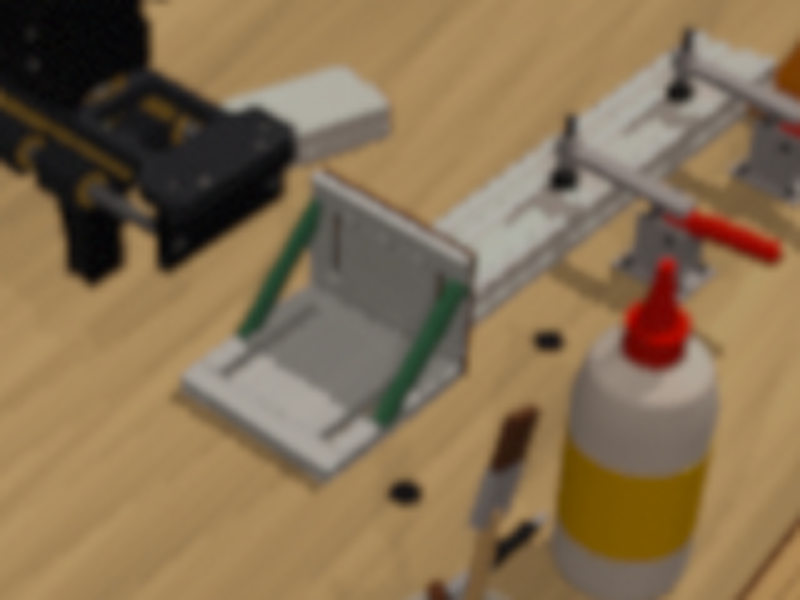

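View pics/wrist18f.png

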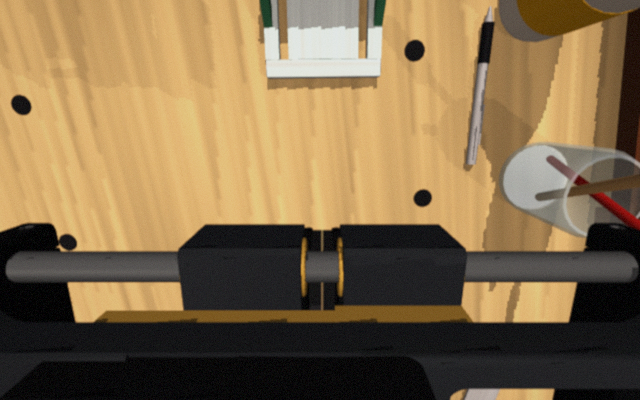

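View pics/scene18f.png

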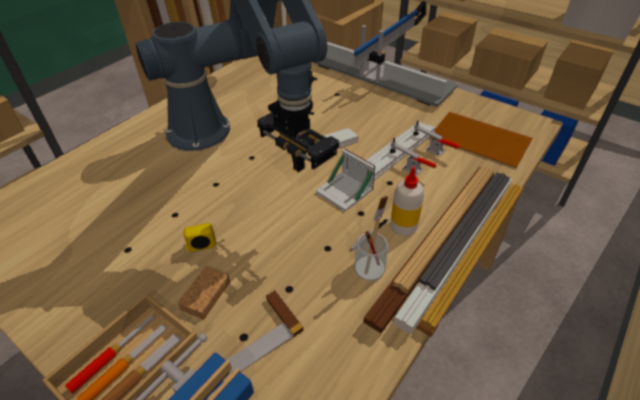

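```bash

python3 -c "
from h import *
c=pickle.load(open('wrist18.pkl','rb'));p,R,s=now()
C=-np.array(c['R']).T@np.array(c['t']);print(C,R.T@(C-p), 'axis in tool',R.T@np.array(c['R'])[2])
a,b=onz(c,(266.5,77),0),onz(c,(380,76.5),0);print(a,b,np.degrees(np.arctan2(*(b-a)[[1,0]])))
a,b=onz(c,(266,60.5),.012),onz(c,(380.5,59.5),.012);print(a,b,np.degrees(np.arctan2(*(b-a)[[1,0]])),np.linalg.norm(b-a))
s=pickle.load(open('side18.pkl','rb'));D=lambda p:(p[0]/5+220-.4,p[1]/5+190-.4)
f=lambda a,b:(a,b,(a+b)/2,np.linalg.norm(a-b),np.degrees(np.arctan2((a-b)[1],(a-b)[0])))
print('toe',f(onz(s,D((432,238)),.012),onz(s,D((590,348)),.012)))
print('top back',f(onz(s,D((263,294)),.09),onz(s,D((438,418)),.09)))
for back in (.0,):
  pt=np.array([.55,.06,.36]);print((pt-p)@R*100)
"
```

```text
[ 0.5414 -0.0509  0.3456] [-0.0005 -0.0673 -0.1621] axis in tool [0.0007 0.2468 0.9691]
[ 0.492  -0.0054  0.    ] [ 0.6043 -0.0195  0.    ] -7.145624119912014
[0.4958 0.0077 0.012 ] [ 0.6039 -0.0055  0.012 ] -6.916063247301855 0.1089195661960123
toe (array([ 0.6001, -0.0202,  0.012 ]), array([ 0.4923, -0.0071,  0.012 ]), array([ 0.5462, -0.0137,  0.012 ]), np.float64(0.10855544168492098), np.float64(-6.930008025046823))
top back (array([0.6163, 0.0947, 0.09  ]), array([0.5065, 0.1056, 0.09  ]), array([0.5614, 0.1002, 0.09  ]), np.float64(0.11032883360059978), np.float64(-5.6939391214222494))
[ -0.6142 -17.837  -17.6414]
```

```bash

python3 -m crank '[[[0,-1,-2.5],[0,0,0]],[[0,-2,-2.5],[0,0,0]],[[0,-3,-2.5],[0,0,0]],[[0,-3,-2],[0,0,0]],[[0,-3,-1],[0,0,0]],[[0,-3,0],[0,0,0]],[[0,-3,0],[0,0,0]],[[0,-3,0],[0,0,0]],[[0,-2,0],[0,0,0]],[[0,0,0],[0,0,0]],[[0,0,0],[0,0,0]]]'
python3 -c "
from h import *
c=cam('wrist');pickle.dump(c,open('wrist19.pkl','wb'))
cv2.imwrite('pics/wrist19.png',c['pixels'][:,:,::-1])
cv2.imwrite('pics/wrist19z.png',cv2.resize(c['pixels'][100:230,230:410,::-1],None,fx=4.4,fy=4.4,interpolation=cv2.INTER_CUBIC))"
```

```text
time_s: 31.2
position: [0.5629, 0.1104, 0.2881]
tcp_rot: [[0.992, -0.126, -0.0], [-0.126, -0.992, -0.001], [-0.0, 0.001, -1.0]]
force: [0.2, -0.7, -0.0]
opening: 0.003
```

View pics/wrist19.png

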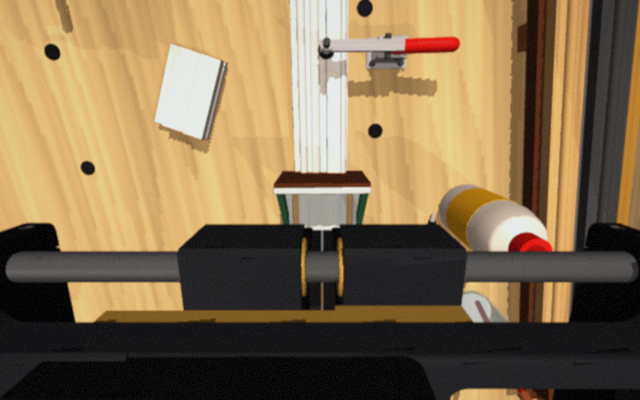

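View pics/wrist19z.png

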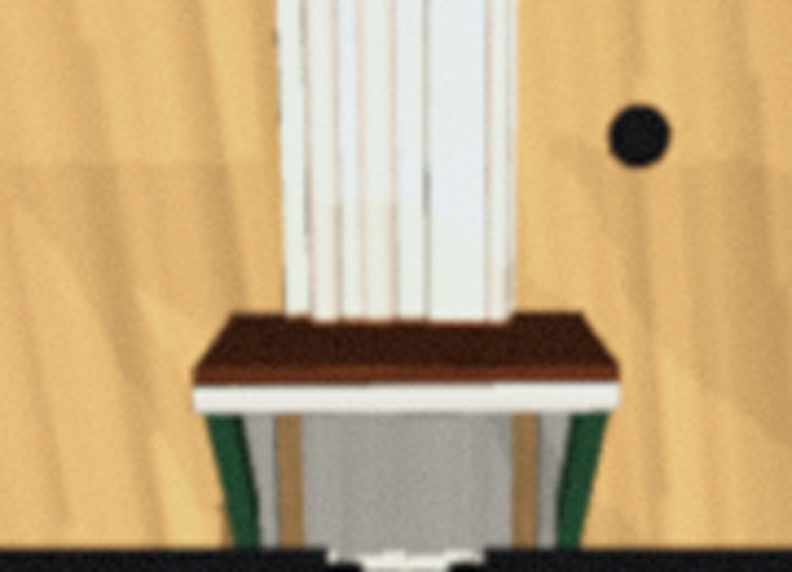

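```bash
python3 -c "
from h import *
print(read_state()['force'])
print(bot.hand_in())"
```

```text
[-0.6347 -0.2226  0.1985]
the job is handed in; nothing more can be done
None
```

The angle plate is standing on its base leg with the wood facing against the free end of the moulding. I handed the job in at about 31 s.

- **Tipping:** I gripped the near green strut and turned the plate about its heel. I slowed to about half a degree per 0.1 s near the end and eased the sole down onto the bench.
- **Sliding:** I then slid the plate to the moulding until it resisted with about 23 N. After letting go, I pushed the middle of the toe with closed fingers at about 14 N to seat it, and backed the arm off.

**Last checks:**
- **Flush and covered:** The wrist view from above showed no visible gap. The facing runs past both sides of the moulding by about 15 mm on the near side and 20 mm on the far side.
- **Angle:** The toe edge measured −6.9 to −7.1°, against −6.9° for the moulding end. The side camera gave −5.7° for the plate's top back edge, but it read the moulding end at a similar −5.6°. I took that as a calibration offset.
- **Bystanders:** The bottle, pencil, jar, offcut and clamps looked unmoved in the pictures; I did not measure their positions. The rest were clear of the arm's path, and I saw nothing out of place.
- **Robot:** The wrist force was near zero at hand-in, so the robot was touching nothing. The largest wrist force I read was about 28 N.

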